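# Set out the tape measure as a scale on the bird board

### The job

Set the tape measure out as a scale along the bird positioning board: hook its end over the board's plain end (the one without the foot cleat), draw the case straight back along the board against the spring until 200 mm of blade shows, let the case stand on the board and push its thumb lock fully down. Work gently, without shoving the board, ramming the case or the lock, or letting the blade snap back, leave the other things where they are, and leave the tape locked and hooked on the board.

Things in the scene. Friction and masses are not known exactly. Their poses are not given: they have to be found in the camera images.
- tape_center (a point): tape measure: upright grey case 66 mm long (x), 32 mm thick (y), 56 mm high (z), about 0.45 kg, standing on the cassette's lid with its nose and hook just over the edge. Point: centre of the case, 28 mm above its rubber underside; x points out of the nose to the hook, z up. Grip it across its flat sides, at the middle; the top slopes down at the front, where the thumb lock stands.
- hook (a point): steel hook across the end of the blade, 20 mm wide, 2 mm thick. Point: on its inner face (towards the case), 3.5 mm below the level of the case's underside; the lip reaches 7 mm below that level. Axes as the case. With the blade in, the inner face is at the nose, 33 mm ahead of the case's centre. Blade: stiff, white, 19 mm wide, 3 mm above the underside, marked every 10 mm.
- blade (a joint): length of blade showing, from nose to the hook's inner face, in m: 0 fully in (start), at most 0.26. A reel spring draws it in with about 1.5 N at 0, 1.8 N at 0.1 and 2.1 N at 0.2.
- lock (a joint): how far the thumb lock is pushed down, in m: 0 free (start). It slides down under about 4 N and stays where it is left. Somewhere between 2 and 7.5 mm, differing with the wear of its brake block (not to be seen), the block meets the blade and the load rises steeply: pressed to about 8 N there it is home and clamps the blade; more than 15 N ill-uses it.
- lock_top (a point): centre of the thumb lock's top: black ribbed button 16 mm (x) by 18 mm (y) on the case's sloping front, 21 mm ahead of the case's centre, 66 mm above its underside (10 mm above the case's top) when free. Pushed straight down, along the case's -z.
- board: bird positioning board: plywood 400 mm (x) by 150 mm (y), loose on the table on 4 mm rubber feet, 0.84 kg. Origin under its centre, at table level; its top is 22 mm above. At its -x end a wooden foot cleat 18 mm wide, 16 mm high runs across; the +x end is plain and square. It starts to slide if pushed with more than about 6 N.
- board_end (a point): middle of the upper edge of the board's plain end, 200 mm from its centre, at the height of its top; axes as the board, x pointing out beyond the plain end.
- cassette: the flat steel instrument cassette with a perforated lid on which the tape stands, fixed, 140 mm (x) x 190 mm (y) x 32 mm high; origin under its centre.
- roll: a grey bandage roll standing on the board near the foot cleat, 48 mm diameter, 45 mm high; leave it
- clipboard: a clipboard with a form lying on the table, 315 x 230 x 4 mm; leave it
- phone: a phone lying on the table, 72 x 148 x 9 mm; leave it
- pen: a ball pen lying on the table, 135 mm long; leave it
- scissors: a pair of scissors with black grips lying on the table, 150 mm long; leave it
- medicine: an amber medicine jar with a white cap, 48 mm diameter, 85 mm high; leave it
- dish: an open steel instrument dish, 70 x 160 x 32 mm; leave it

How it is judged:
By the outcome, as a careful person would: the job done as asked, in the order asked, and still so for the second after the job is handed in, with the robot touching nothing.
It also fails if it takes over 72 s, if anything falls off the work surface, if the arm or the gripper's body presses on something with over 40 N, if the wrist force passes 120 N, or if a joint passes its speed limit or range.

### The arm

A 6-joint arm with a two-finger parallel gripper is mounted at the origin on the work surface. World frame = base frame: x ahead of the robot, y to its left, z up, the work surface at z = 0. Lengths are in m, angles in rad, forces in N, time in s.
With the tool pointing down it reaches from about 0.375 to 0.825 m from the base axis. Payload 5.5 kg.
Tool frame: the origin (TCP) lies midway between the tips of the shut fingers; the grasp point (between the pads) lies 19 mm behind it; z points along the fingers, y is the line along which they close (so a half turn about z gives the same grasp; the last joint's range is limited). The gripper opens to 85 mm and grips with 20 to 120 N. Pads are 22 mm wide; open, the fingers measure 114 mm over their backs; the gripper's body (76 mm by 85 mm) begins 54 mm behind the grasp point. The pads swing forward as they close: fully open they stand 13 mm farther back than shut.
Start: joints at [-1.19, 0.314, -0.047, 1.21, 0, 1.571], TCP at [0.223, -0.557, 0.231] pointing down, gripper open.
Joint ranges: [-2.67, 2.67], [-0.69, 1.73], [-1.03, 1.25], [-2.08, 2.16], [-1.42, 1.45], [-3.14, 3.14]. Speed limits (rad/s): [2.39, 2.39, 3.01, 3.14, 3.14, 3.14].

### API

Orientations are given as a unit quaternion [x, y, z, w].
In Python, from bench import ctrl, imaging gives the robot as it stands.
- The arm moves only by the tool servo_tool, never from a script. Its argument "targets" is a list of rows, each a list of 5 numbers: the shift along the tool's x, y, z in cm, then the turn about the tool's z in rad, then the opening, from 0 (shut) to 1 (fully open). In form: [[x, y, z, yaw, grip], ...]. A call has 1 to 5 rows; each row is the pose to reach, as a shift and turn from the pose commanded when the call began, along the tool's axes at that moment; what a row does not reach only later rows make up. A row lasts 1/8 s, in which the tool goes at most 62.5 mm and 10.7 degrees, less where a joint would pass 70% of its speed; a pose out of reach is approached as far as the arm can. A call with a gripper value outside its range is refused whole. The fingers move at their own pace and stop on an object; "grip_force" is the grip in N (left out, the last holds). Time passes only in rows, so rows that repeat a pose let the fingers close. It gives the time, the measured TCP pose, the force, the opening and the grip force at its end, in the units of the state.
- ctrl.state(): the state, without advancing time (a new reading comes with each control period).
- imaging.read_camera(name): name is "side" or "top" or "wrist"; returns the picture (480x640x3 uint8, red, green, blue); there is no depth.
- imaging.camera_info(name): a dict with "mtx" (3x3 intrinsics, pixels), "world_from_camera" (4x4, takes a point from camera to world coordinates). Camera axes: x right, y down, z forward; pixel columns grow to the right and rows downward; lengths in m; the calibration is good to about 2 mm. A picture is of the moment at which its call begins: read the wrist's pose just before it. camera_info takes no time and is no camera call; for the wrist camera it gives the pose at the moment of the call.
- ctrl.job_done(): hands the job in; it is judged then, once.
The state is a dict: "time": time; "joint_pos": joint angles; "qd": joint speeds; "tau": joint torques, N m; "ee_pos": TCP position; "orientation": TCP orientation; "ft_force": force on the tool from outside, world axes, zero at the start; "ft_torque": the same for the moment, N m; "opening": opening from 0.0 (shut) to 1.0 (fully open); "gripper_force": force on a finger pad.
Only numpy, scipy, OpenCV 4.12 (cv2) and the standard library are available. Lean on these libraries where they do the work, as an engineer would, in place of code of your own. Each camera call takes 0.05 s, during which the arm holds its last target. There are 200 camera calls.

## Working session

There is one attempt and no reset: what is moved stays moved. The work goes in short steps, Python scripts to look and compute and a tool call to move; the robot and the scene stay as the last step left them, time stands still between calls to the robot, and variables do not carry over. Pictures are saved under pics/ and viewed, at most 10 in all, crops included, and the job is handed in when it is done.

Besides the shell and the picture viewer there is one more tool, called after ">>>" in YAML: its name, and indented under it one key for each argument. servo_tool: Moves the arm, as the interface text tells. Its arguments: {"type":"object","properties":{"targets":{"type":"array"},"grip_force":{"type":"number"}},"required":["targets"]}

```bash
mkdir -p pics; ls; python3 - <<'E'
from bench import ctrl, imaging
import cv2
s=ctrl.state(); print(s)
for n in ("top","side"):
    cv2.imwrite(f"pics/{n}0.png", imaging.read_camera(n)[:,:,::-1])
    i=imaging.camera_info(n); print(n,i["mtx"],i["world_from_camera"])
E
```

```text
pics
{'time': 0.0, 'joint_pos': array([-1.18997090e+00,  3.14222303e-01, -4.80879624e-02,  1.21020714e+00,
        6.59876900e-06,  1.57079785e+00]), 'qd': array([-0.00180701, -0.00111847, -0.00048295,  0.00011855,  0.00126228,
       -0.00017956]), 'tau': array([-6.75036299e-04, -5.39592075e+01,  3.39745545e+01,  1.93692127e-02,
       -9.95566415e-05, -3.97363507e-06]), 'ee_pos': array([ 0.22279577, -0.55646863,  0.23043291]), 'orientation': array([ 9.81925988e-01,  1.89263342e-01, -1.59630376e-04, -8.45611628e-04]), 'ft_force': array([ 0.15818215, -0.21699341,  1.33649132]), 'ft_torque': array([0.03694905, 0.00511956, 0.007758  ]), 'gripper_force': 0.0, 'opening': 1.0021687369165555}
top [[504.06002846   0.         314.14513292]
 [  0.         504.06002846 240.09781677]
 [  0.           0.           1.        ]] [[ 1.97677381e-02 -9.92743952e-01  1.18611473e-01  3.87254430e-01]
 [-9.99791139e-01 -2.02434758e-02 -2.80730690e-03 -5.62266318e-04]
 [ 5.18804542e-03 -1.18531205e-01 -9.92936774e-01  1.55017351e+00]
 [ 0.00000000e+00  0.00000000e+00  0.00000000e+00  1.00000000e+00]]
side [[503.10921103   0.         320.24967801]
 [  0.         503.10921103 237.89956048]
 [  0.           0.           1.        ]] [[-0.81312633 -0.36197372  0.45585151  0.01467276]
 [-0.58191294  0.48633094 -0.65181251  0.78298336]
 [ 0.01424431 -0.79527181 -0.60608568  0.81380669]
 [ 0.          0.          0.          1.        ]]
```

View pics/top0.png

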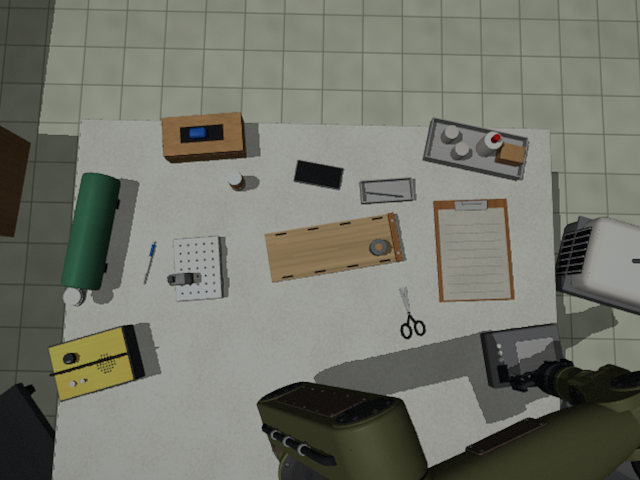

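View pics/side0.png

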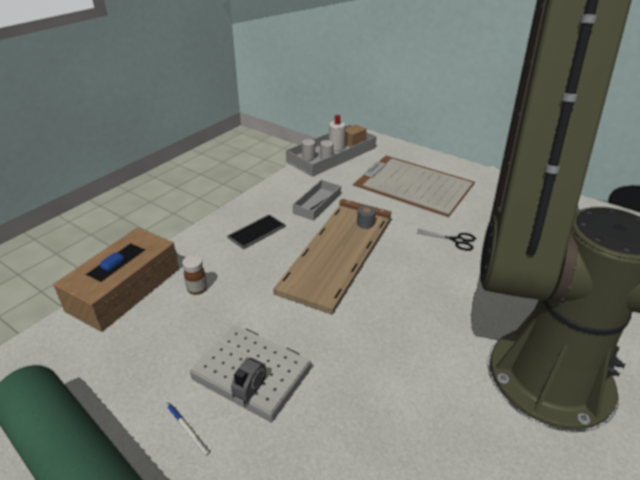

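Top view: the tape is at about (183,279) with its nose and hook at the left (world +y). The board's plain end is at the left, (265,233)-(272,282), and the cleat is at the right near x≈400. The side view agrees. Next I'll measure from enlarged crops.

```bash
cat > h.py <<'E'
from bench import ctrl, imaging
import numpy as np, cv2
from scipy.spatial.transform import Rotation as R
def ray(info,uv,z):
    "world points on plane z seen at pixels uv"
    T=np.array(info["world_from_camera"]); K=np.array(info["mtx"])
    d=np.c_[np.atleast_2d(uv),np.ones(len(np.atleast_2d(uv)))]@np.linalg.inv(K).T@T[:3,:3].T
    return T[:3,3]+d*((z-T[2,3])/d[:,2])[:,None]
def proj(info,P):
    T=np.linalg.inv(info["world_from_camera"]); p=(np.atleast_2d(P)@T[:3,:3].T+T[:3,3])@np.array(info["mtx"]).T
    return p[:,:2]/p[:,2:]
E
python3 - <<'E'
from h import *
i=imaging.camera_info("top"); im=cv2.imread("pics/top0.png")
b=ray(i,[[265,233.5],[272,282],[390,213],[396.5,262]],.022); print("board",b.round(4), np.linalg.norm(b[0]-b[1]),np.linalg.norm(b[0]-b[2]))
print("tape",ray(i,[[168,279],[201,279]],.08).round(3)); print("cass",ray(i,[[174,238],[174,301],[221,236],[223,298]],.032).round(3))
a=cv2.resize(im[195:305,160:240],None,fx=5,fy=5,interpolation=cv2.INTER_CUBIC)
c=cv2.resize(im[210:290,255:335],None,fx=5,fy=5,interpolation=cv2.INTER_CUBIC)
c=np.vstack([c,np.zeros((150,400,3),np.uint8)])
cv2.imwrite("pics/crop.png",np.hstack([a,c]))
E
```

```text
board [[ 0.587   0.1457  0.022 ]
 [ 0.4397  0.1199  0.022 ]
 [ 0.6585 -0.2365  0.022 ]
 [ 0.5079 -0.2565  0.022 ]] 0.1495780108112726 0.38878594833685065
tape [[0.44  0.418 0.08 ]
 [0.442 0.322 0.08 ]]
cass [[0.566 0.42  0.032]
 [0.377 0.41  0.032]
 [0.575 0.278 0.032]
 [0.389 0.264 0.032]]
```

View pics/crop.png

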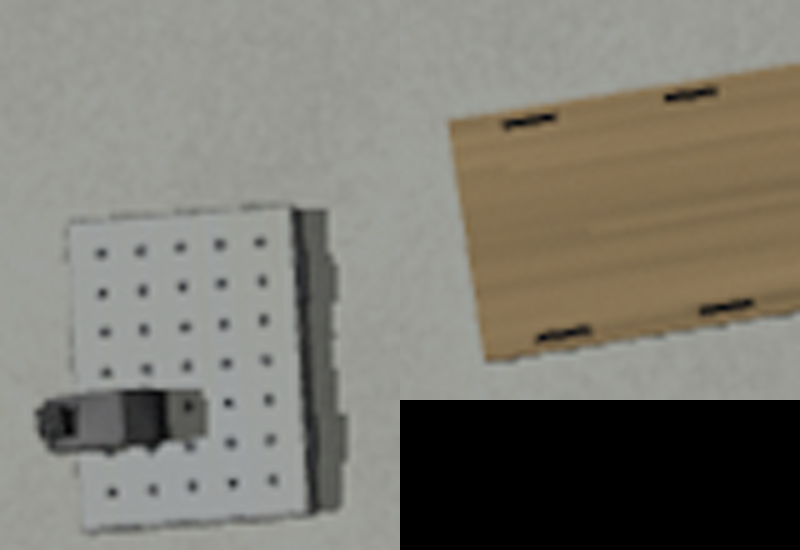

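```bash
cat >> h.py <<'E'
def plan(P,head=None,cmd=None):
    "tool-frame shift (cm) and yaw to reach TCP world P, tool x heading (rad)"
    s=ctrl.state(); M=R.from_quat(s["orientation"]).as_matrix()
    p=np.array(s["ee_pos"] if cmd is None else cmd)
    h=np.arctan2(M[1,0],M[0,0]); d=0 if head is None else -((head-h+np.pi)%(2*np.pi)-np.pi)
    print("shift",((np.array(P)-p)@M*100).round(2),"yaw",round(d,4),"| pos",s["ee_pos"].round(4),"head",round(h,4),"tilt",M[:2,2].round(4),"t",round(s["time"],2),"op",round(s["opening"],3),"F",s["ft_force"].round(2),"gf",round(s["gripper_force"],1))
E
python3 - <<'E'
from h import *
plan([.48,0,.27],np.pi/2); plan([.43,.37,.25],np.pi/2)
i=imaging.camera_info("wrist"); s=ctrl.state(); M=R.from_quat(s["orientation"]).as_matrix(); T=np.array(i["world_from_camera"])
print("cam in tool",M.T@(T[:3,3]-s["ee_pos"]), M.T@T[:3,:3]); print(i["mtx"])
E
```

```text
shift [ 44.56 -42.12  -3.89] yaw -1.19 | pos [ 0.2228 -0.5565  0.2305] head 0.3808 tilt [-0.0006  0.0014] t 0.1 op 0.999 F [-0.37 -0.2  -1.39] gf 0.0
shift [ 53.67 -78.32  -1.83] yaw -1.19 | pos [ 0.2228 -0.5565  0.2305] head 0.3808 tilt [-0.0006  0.0014] t 0.1 op 0.999 F [-0.37 -0.2  -1.39] gf 0.0
cam in tool [ 0.08119289 -0.00116271 -0.14173083] [[-5.14038844e-04 -9.48393812e-01 -3.17094487e-01]
 [ 9.99999715e-01 -3.11999519e-04 -6.87934647e-04]
 [ 5.53499635e-04 -3.17094750e-01  9.48393701e-01]]
[[348.40341502   0.         320.8941364 ]
 [  0.         348.40341502 243.40720022]
 [  0.           0.           1.        ]]
```

>>> servo_tool:
  targets:
    - [3.5, -3.3, -0.4, 0, 1]
    - [8.0, -7.6, -0.8, 0, 1]
    - [12.4, -11.8, -1.2, 0, 1]
    - [16.8, -16, -1.6, 0, 1]
    - [21.0, -20, -2, 0, 1]

```text
time: 0.72
ee_pos: [0.3439, -0.2913, 0.2512]
orientation: [0.982, 0.189, 0.0, -0.0]
ft_force: [0.6, -0.6, -0.7]
opening: 0.997
gripper_force: 0.0
```

>>> servo_tool:
  targets:
    - [4.5, -4.2, -0.4, 0, 1]
    - [9.0, -8.5, -0.8, 0, 1]
    - [13.4, -12.7, -1.2, 0, 1]
    - [18.0, -17, -1.6, 0, 1]
    - [22.5, -21.2, -1.9, 0, 1]

```text
time: 1.35
ee_pos: [0.4741, -0.0109, 0.2704]
orientation: [0.982, 0.189, 0.0, 0.0]
ft_force: [1.5, -1.1, 0.3]
opening: 0.999
gripper_force: 0.0
```

>>> servo_tool:
  targets:
    - [1.4, -5.8, 0.3, 0, 1]
    - [2.9, -11.7, 0.7, 0, 1]
    - [4.4, -17.6, 1, 0, 1]
    - [6, -23.6, 1.4, 0, 1]
    - [7.6, -29.5, 1.7, 0, 1]

```text
time: 1.98
ee_pos: [0.4566, 0.2309, 0.2536]
orientation: [0.975, 0.221, -0.005, -0.018]
ft_force: [0.9, -1.0, 1.4]
opening: 1.003
gripper_force: 0.0
```

>>> servo_tool:
  targets:
    - [0.8, -3.5, 0.2, -0.17, 1]
    - [1.5, -7, 0.4, -0.34, 1]
    - [1.5, -7, 0.4, -0.52, 1]
    - [1.5, -7, 0.4, -0.69, 1]
    - [1.5, -7, 0.4, -0.86, 1]

```text
time: 2.6
ee_pos: [0.4412, 0.2983, 0.2524]
orientation: [0.794, 0.607, 0.003, -0.018]
ft_force: [-0.0, -0.5, 0.5]
opening: 1.006
gripper_force: 0.0
```

>>> servo_tool:
  targets:
    - [0, 0, 0, -0.17, 1]
    - [0, 0, 0, -0.33, 1]
    - [0, 0, 0, -0.33, 1]
    - [0, 0, 0, -0.33, 1]

```text
time: 3.1
ee_pos: [0.441, 0.2986, 0.2526]
orientation: [0.686, 0.727, 0.006, -0.018]
ft_force: [0.4, -0.5, -0.3]
opening: 1.002
gripper_force: 0.0
```

```bash
python3 - <<'E'
from h import *
plan([.43,.37,.25],np.pi/2)
i=imaging.camera_info("wrist"); np.savez("w1.npz",mtx=i["mtx"],world_from_camera=i["world_from_camera"])
cv2.imwrite("pics/w1.png", imaging.read_camera("wrist")[:,:,::-1])
E
```

```text
shift [ 7.18 -0.68  0.51] yaw 0.0571 | pos [0.441  0.2986 0.2526] head 1.6279 tilt [-0.017  0.033] t 3.1 op 1.002 F [ 0.44 -0.46 -0.33] gf 0.0
```

View pics/w1.png

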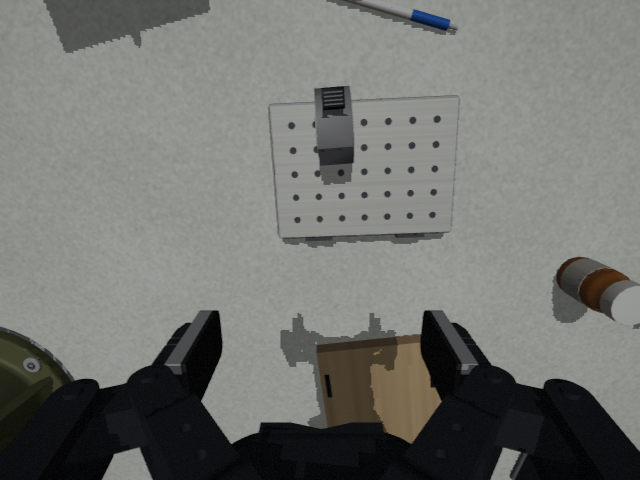

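Wrist view: the tape case runs from (333,87) to (338,163), with its nose up at the cassette's near-left edge. The lock is at (333,97). The tool has picked up a small tilt, so I'll check why.

```bash
python3 - <<'E'
from h import *
s=ctrl.state(); print(s["joint_pos"].round(4), s["qd"].round(4), R.from_quat(s["orientation"]).as_matrix().round(4))
i=np.load("w1.npz")
print("case top edges z=.088", ray(i,[[319,163],[353,163],[316,112],[352,110]],.088).round(4))
print("front/lock top z=.098", ray(i,[[324,89],[343,88],[324,108],[344,107]],.098).round(4))
print("cass", ray(i,[[269,104],[460,96],[278,237],[452,232]],.032).round(4))
print("board end (dark strip?)", ray(i,[[317,346],[421,336]],.022).round(4))
E
```

```text
[ 0.5724  0.1752 -0.1772  1.2149  0.037   2.0852] [ 0.0045 -0.0012  0.0002 -0.001  -0.     -0.0095] [[-0.0578  0.9982 -0.0171]
 [ 0.9978  0.0583  0.033 ]
 [ 0.0339 -0.0151 -0.9993]]
case top edges z=.088 [[0.4327 0.3568 0.088 ]
 [0.462  0.3585 0.088 ]
 [0.4279 0.3981 0.088 ]
 [0.4576 0.4013 0.088 ]]
front/lock top z=.098 [[0.4336 0.4147 0.098 ]
 [0.4486 0.4163 0.098 ]
 [0.4345 0.4007 0.098 ]
 [0.4504 0.4023 0.098 ]]
cass [[0.3797 0.4068 0.032 ]
 [0.5641 0.4243 0.032 ]
 [0.3915 0.2722 0.032 ]
 [0.5785 0.2893 0.032 ]]
board end (dark strip?) [[0.4412 0.1332 0.022 ]
 [0.5663 0.1555 0.022 ]]
```

Position and size check: case centre is about (0.444, 0.388) at heading ~96°, and its length and width fit. Board end is about (0.513, 0.133) at heading ~100.2°. Next I'll move above the tape.

```bash
python3 - <<'E'
from h import *
plan([.444,.3876,.15],1.675)
E
```

```text
shift [ 8.51  0.98 10.54] yaw -0.0464 | pos [0.4409 0.2987 0.2526] head 1.6286 tilt [-0.0171  0.033 ] t 3.15 op 1.003 F [ 0.59 -0.51  0.06] gf 0.0
```

>>> servo_tool:
  targets:
    - [2.1, 0.2, 2.6, -0.01, 1]
    - [4.3, 0.5, 5.3, -0.023, 1]
    - [6.4, 0.7, 7.9, -0.035, 1]
    - [8.51, 0.98, 10.54, -0.046, 1]
    - [8.51, 0.98, 10.54, -0.046, 1]

```text
time: 3.78
ee_pos: [0.4422, 0.3879, 0.1479]
orientation: [0.668, 0.744, 0.005, -0.018]
ft_force: [0.1, -1.0, 0.4]
opening: 1.0
gripper_force: 0.0
```

```bash
python3 - <<'E'
from h import *
plan([.444,.3876,.041],1.675)
i=imaging.camera_info("wrist"); np.savez("w2.npz",mtx=i["mtx"],world_from_camera=i["world_from_camera"])
cv2.imwrite("pics/w2.png", imaging.read_camera("wrist")[:,:,::-1])
print(ctrl.state()["joint_pos"].round(3))
E
```

```text
shift [-0.4   0.35 10.67] yaw 0.0025 | pos [0.4422 0.3879 0.1479] head 1.6775 tilt [-0.0199  0.0307] t 3.77 op 1.0 F [ 0.09 -0.98  0.38] gf 0.0
[ 0.699  0.331 -0.215  1.019  0.036  2.163]
```

View pics/w2.png

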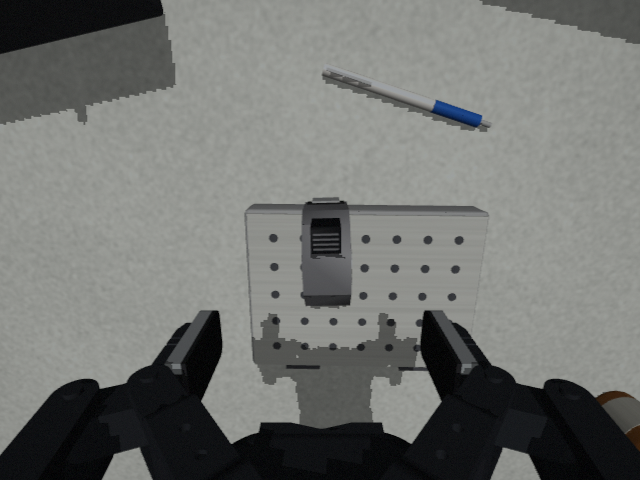

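Near view: the lock button spans columns 311-342 and rows 219-255. The case's back top edge runs (305,296)-(351,296), the hook is at (326,200), and the case sides converge slightly.

```bash
python3 - <<'E'
from h import *
i=np.load("w2.npz")
print("lock .098", ray(i,[[312,220],[340,220],[311,254],[342,254]],.098).round(4))
print("top .088", ray(i,[[305,297],[351,297],[303,262],[351,262]],.088).round(4))
print("hook .035", ray(i,[[313,199],[339,198]],.035).round(4))
P=lambda c,h,x,y,z:[c[0]+x*np.cos(h)-y*np.sin(h),c[1]+x*np.sin(h)+y*np.cos(h),z]
c=(.444,.3876);h=1.675
print(proj(i,[P(c,h,29,9,0)] and [P(c,h,.029,.009,.098),P(c,h,.029,-.009,.098),P(c,h,.013,.009,.098),P(c,h,.013,-.009,.098),P(c,h,.035,.01,.035),P(c,h,.035,-.01,.035),P(c,h,-.03,.016,.088),P(c,h,-.03,-.016,.088)]).round(0))
E
```

```text
lock .098 [[0.4321 0.4209 0.098 ]
 [0.4479 0.4227 0.098 ]
 [0.4335 0.4005 0.098 ]
 [0.4516 0.4026 0.098 ]]
top .088 [[0.4324 0.3679 0.088 ]
 [0.4617 0.3713 0.088 ]
 [0.429  0.3914 0.088 ]
 [0.4586 0.3948 0.088 ]]
hook .035 [[0.43   0.4224 0.035 ]
 [0.4491 0.4253 0.035 ]]
[[311. 229.]
 [342. 229.]
 [311. 256.]
 [342. 256.]
 [313. 200.]
 [340. 201.]
 [301. 313.]
 [351. 314.]]
```

>>> servo_tool:
  targets:
    - [-0.1, 0.1, 3, -0.01, 1]
    - [-0.2, 0.2, 5.5, -0.01, 1]
    - [-0.28, 0.3, 8, -0.01, 1]
    - [-0.28, 0.3, 9.6, -0.01, 1]
    - [-0.28, 0.3, 9.6, -0.01, 1]

```text
time: 4.45
ee_pos: [0.4449, 0.3879, 0.0538]
orientation: [0.665, 0.747, 0.006, -0.017]
ft_force: [0.3, -0.6, 0.7]
opening: 0.999
gripper_force: 0.0
```

```bash
python3 - <<'E'
from h import *
plan([.4435,.3885,.041],1.685)
E
```

```text
shift [ 0.03 -0.11  1.28] yaw 0.0016 | pos [0.4449 0.3879 0.0538] head 1.6866 tilt [-0.0178  0.0323] t 4.45 op 0.999 F [ 0.27 -0.6   0.68] gf 0.0
```

>>> servo_tool:
  targets:
    - [0.03, -0.11, 0.7, 0, 1]
    - [0.03, -0.11, 1.28, 0, 1]
    - [0.03, -0.11, 1.28, 0, 0.5]
    - [0.03, -0.11, 1.28, 0, 0.5]
    - [0.03, -0.11, 1.28, 0, 0.5]
  grip_force: 40

```text
time: 5.08
ee_pos: [0.4439, 0.3894, 0.0415]
orientation: [0.664, 0.747, 0.007, -0.017]
ft_force: [0.5, 0.6, 0.2]
opening: 0.5
gripper_force: 0.0
```

>>> servo_tool:
  targets:
    - [0, 0, 0, 0, 0.4]
    - [0, 0, 0, 0, 0.3]
    - [0, 0, 0, 0, 0.2]
    - [0, 0, 0, 0, 0.2]
    - [0, 0, 0, 0, 0.2]

```text
time: 5.7
ee_pos: [0.4445, 0.3896, 0.0416]
orientation: [0.665, 0.747, 0.007, -0.017]
ft_force: [2.8, 0.8, 2.8]
opening: 0.371
gripper_force: 41.1
```

```bash
python3 - <<'E'
from h import *
plan([.4435,.3885,.101],1.685)
E
```

```text
shift [ 0.11 -0.18 -5.93] yaw 0.0024 | pos [0.4445 0.3896 0.0416] head 1.6874 tilt [-0.0157  0.0337] t 5.7 op 0.371 F [2.83 0.79 2.84] gf 41.1
```

>>> servo_tool:
  targets:
    - [0, 0, -0.8, 0, 0.2]
    - [0, 0, -2.2, 0, 0.2]
    - [0, 0, -4, 0, 0.2]
    - [0, 0, -5.6, 0, 0.2]
    - [0, 0, -6, 0, 0.2]

```text
time: 6.32
ee_pos: [0.4458, 0.3881, 0.1033]
orientation: [0.664, 0.747, 0.008, -0.017]
ft_force: [0.4, -0.2, -5.6]
opening: 0.369
gripper_force: 40.3
```

```bash
python3 - <<'E'
from h import *
plan([.5171,.1121,.085],1.749)
E
```

```text
shift [-28.29   3.88   0.76] yaw -0.0615 | pos [0.4458 0.3881 0.1033] head 1.6875 tilt [-0.0147  0.0351] t 6.33 op 0.369 F [ 0.37 -0.18 -5.61] gf 40.3
```

>>> servo_tool:
  targets:
    - [-2, 0.3, 0, 0, 0.2]
    - [-5, 0.7, 0, 0, 0.2]
    - [-8.5, 1.2, 0, 0, 0.2]
    - [-12, 1.6, 0, 0, 0.2]
    - [-15.5, 2.1, 0.1, 0, 0.2]

```text
time: 6.95
ee_pos: [0.4832, 0.2336, 0.0939]
orientation: [0.665, 0.747, 0.006, -0.017]
ft_force: [0.2, 0.5, -5.3]
opening: 0.37
gripper_force: 40.2
```

>>> servo_tool:
  targets:
    - [-3.5, 0.5, 0.1, -0.015, 0.2]
    - [-7, 1.0, 0.3, -0.03, 0.2]
    - [-10, 1.4, 0.5, -0.045, 0.2]
    - [-12.1, 1.7, 0.6, -0.06, 0.2]
    - [-12.8, 1.78, 0.66, -0.062, 0.2]

```text
time: 7.58
ee_pos: [0.5156, 0.1092, 0.0826]
orientation: [0.642, 0.767, 0.007, -0.017]
ft_force: [-0.6, -0.4, -4.5]
opening: 0.371
gripper_force: 40.1
```

>>> servo_tool:
  targets:
    - [0, 0, 0, 0, 0.2]
    - [0, 0, 0, 0, 0.2]

```text
time: 7.82
ee_pos: [0.5158, 0.1118, 0.0832]
orientation: [0.641, 0.767, 0.007, -0.017]
ft_force: [0.1, -0.1, -5.2]
opening: 0.372
gripper_force: 40.1
```

```bash
python3 - <<'E'
from h import *
plan([.5171,.1121,.085],1.749)
i=imaging.camera_info("wrist"); np.savez("w3.npz",mtx=i["mtx"],world_from_camera=i["world_from_camera"])
cv2.imwrite("pics/w3.png", cv2.resize(imaging.read_camera("wrist")[140:480,160:480,::-1],None,fx=1.75,fy=1.75,interpolation=cv2.INTER_CUBIC))
E
```

```text
shift [ 0.02  0.13 -0.18] yaw 0.0011 | pos [0.5158 0.1118 0.0832] head 1.7501 tilt [-0.0172  0.0335] t 7.83 op 0.372 F [ 0.05 -0.09 -5.17] gf 40.1
```

View pics/w3.png

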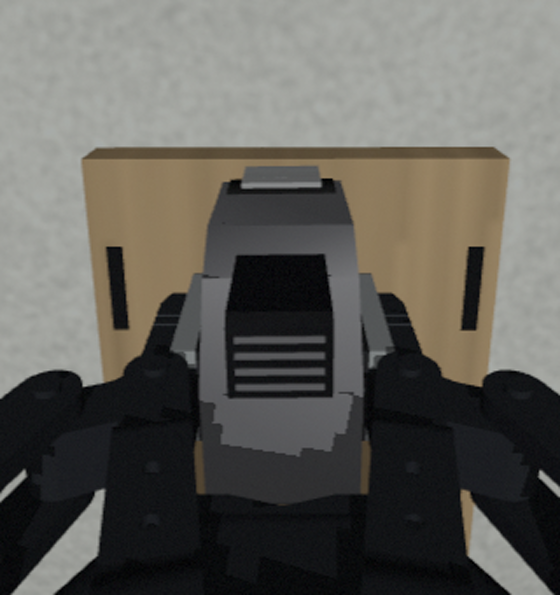

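The picture shows the board end's upper edge at crop (82,158)-(509,158), symmetric about the tape and square to it. The hook's front face spans (243,167)-(321,187).

```bash
python3 - <<'E'
from h import *
i=np.load("w3.npz"); f=lambda a:np.array(a)/1.75+[160,140]
b=ray(i,f([[82.5,158.5],[509,158.5]]),.022); print("end",b.round(4),np.linalg.norm(b[0]-b[1]),"mid",b.mean(0).round(4),"ang",np.degrees(np.arctan2(b[1,1]-b[0,1],b[1,0]-b[0,0])))
k=ray(i,f([[243,167],[321,167]]),.0666); print("lip bot",k.round(4),k.mean(0).round(4)); k2=ray(i,f([[241,188],[322,188]]),.078); print("hook top",k2.round(4),k2.mean(0))
E
```

```text
end [[0.4417 0.1236 0.022 ]
 [0.5876 0.1504 0.022 ]] 0.14835842798508533 mid [0.5147 0.137  0.022 ] ang 10.431917977429634
lip bot [[0.4987 0.1431 0.0666]
 [0.5197 0.147  0.0666]] [0.5092 0.145  0.0666]
hook top [[0.4994 0.1407 0.078 ]
 [0.5198 0.1445 0.078 ]] [0.50960969 0.14256788 0.078     ]
```

```bash
python3 - <<'E'
from h import *
u=np.array([-.181,.9835]);v=np.array([.9835,.181]); p=np.array([.5158,.1118])+.006*u+.004*v; print(p)
plan([*p,.037],1.752)
E
```

```text
[0.518648 0.118425]
shift [0.43 0.44 4.64] yaw -0.0016 | pos [0.5159 0.1119 0.0833] head 1.7504 tilt [-0.017   0.0334] t 7.88 op 0.369 F [-0.09  0.38 -3.89] gf 40.1
```

>>> servo_tool:
  targets:
    - [0.5, 0.44, 0.3, -0.002, 0.2]
    - [0.5, 0.44, 1.5, -0.002, 0.2]
    - [0.45, 0.44, 3, -0.002, 0.2]
    - [0.43, 0.44, 4.2, -0.002, 0.2]
    - [0.43, 0.44, 4.6, -0.002, 0.2]

```text
time: 8.5
ee_pos: [0.5177, 0.1175, 0.0359]
orientation: [0.64, 0.768, 0.006, -0.018]
ft_force: [-0.8, 0.1, -5.5]
opening: 0.366
gripper_force: 40.1
```

>>> servo_tool:
  targets:
    - [0, 0, 0, 0, 0.2]
    - [0, 0, 0, 0, 0.2]

```text
time: 8.75
ee_pos: [0.5194, 0.1178, 0.0378]
orientation: [0.64, 0.768, 0.008, -0.017]
ft_force: [-0.8, -0.5, -5.0]
opening: 0.37
gripper_force: 40.1
```

```bash
python3 - <<'E'
from h import *
plan([.5186,.1184,.0320],1.752)
i=imaging.camera_info("wrist"); np.savez("w4.npz",mtx=i["mtx"],world_from_camera=i["world_from_camera"])
cv2.imwrite("pics/w4.png", cv2.resize(imaging.read_camera("wrist")[170:310,200:440,::-1],None,fx=3.3,fy=3.3,interpolation=cv2.INTER_CUBIC))
E
```

```text
shift [ 0.06 -0.06  0.58] yaw -0.0006 | pos [0.5194 0.1178 0.0378] head 1.7514 tilt [-0.0161  0.0333] t 8.75 op 0.37 F [-0.75 -0.48 -4.97] gf 40.1
```

View pics/w4.png

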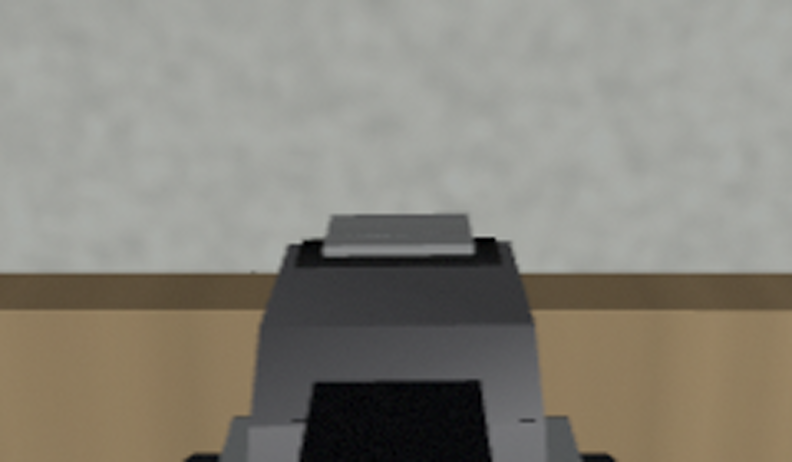

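The hook's lip (row 214) is well beyond the board's upper edge (row 309), by about 12 mm, and centred. Next I'll lower it gently.

>>> servo_tool:
  targets:
    - [0, 0, 0.2, 0, 0.2]
    - [0, 0, 0.35, 0, 0.2]
    - [0, 0, 0.45, 0, 0.2]
    - [0, 0, 0.45, 0, 0.2]

```text
time: 9.3
ee_pos: [0.5187, 0.1178, 0.0328]
orientation: [0.64, 0.768, 0.007, -0.017]
ft_force: [-0.1, 1.3, -5.0]
opening: 0.365
gripper_force: 40.1
```

>>> servo_tool:
  targets:
    - [0, 0, 0.05, 0, 0.2]
    - [0, 0, 0.1, 0, 0.2]
    - [0, 0, 0.1, 0, 0.2]

```text
time: 9.68
ee_pos: [0.5188, 0.1179, 0.0319]
orientation: [0.64, 0.768, 0.007, -0.017]
ft_force: [0.3, -0.2, -4.6]
opening: 0.374
gripper_force: 40.1
```

```bash
python3 - <<'E'
from h import *
u=np.array([np.cos(1.752),np.sin(1.752)]); s=ctrl.state(); p=s["ee_pos"]
for d in (.01,.02,.2): plan([*(p[:2]-d*u),p[2]],1.752,cmd=p)
i=np.load("w4.npz"); f=lambda a:np.array(a)/3.3+[200,170]
print("lip",(a:=ray(i,f([[331,215],[468,215]]),.0212).mean(0)).round(4),"edge",(b:=ray(i,f([[0,309.5],[792,309.5]]),.022)).round(4), "gap inner",u@(a-b.mean(0))[:2]-.002)
E
```

```text
shift [-1.    0.   -0.04] yaw -0.0005 | pos [0.5188 0.1179 0.0319] head 1.7515 tilt [-0.017   0.0332] t 9.68 op 0.374 F [ 0.33 -0.18 -4.56] gf 40.1
shift [-2.    0.   -0.07] yaw -0.0005 | pos [0.5188 0.1179 0.0319] head 1.7515 tilt [-0.017   0.0332] t 9.68 op 0.374 F [ 0.33 -0.18 -4.56] gf 40.1
shift [-19.99   0.    -0.71] yaw -0.0005 | pos [0.5188 0.1179 0.0319] head 1.7515 tilt [-0.017   0.0332] t 9.68 op 0.374 F [ 0.33 -0.18 -4.56] gf 40.1
lip [0.5126 0.1512 0.0212] edge [[0.4569 0.1263 0.022 ]
 [0.5721 0.1478 0.022 ]] gap inner 0.012255635109827696
```

>>> servo_tool:
  targets:
    - [-0.3, 0, -0.01, 0, 0.2]
    - [-0.6, 0, -0.02, 0, 0.2]
    - [-0.8, 0, -0.03, 0, 0.2]
    - [-0.9, 0, -0.03, 0, 0.2]
    - [-0.9, 0, -0.03, 0, 0.2]

```text
time: 10.3
ee_pos: [0.5205, 0.109, 0.0319]
orientation: [0.64, 0.768, 0.007, -0.017]
ft_force: [-0.2, 0.1, -4.7]
opening: 0.372
gripper_force: 40.1
```

>>> servo_tool:
  targets:
    - [-0.1, 0, 0, 0, 0.2]
    - [-0.2, 0, -0.01, 0, 0.2]
    - [-0.3, 0, -0.01, 0, 0.2]
    - [-0.3, 0, -0.01, 0, 0.2]

```text
time: 10.8
ee_pos: [0.521, 0.106, 0.0319]
orientation: [0.64, 0.768, 0.007, -0.017]
ft_force: [-0.8, 0.0, -4.6]
opening: 0.372
gripper_force: 40.1
```

>>> servo_tool:
  targets:
    - [-0.1, 0, 0, 0, 0.2]
    - [-0.2, 0, -0.01, 0, 0.2]
    - [-0.3, 0, -0.01, 0, 0.2]
    - [-0.3, 0, -0.01, 0, 0.2]

```text
time: 11.3
ee_pos: [0.5216, 0.1032, 0.0319]
orientation: [0.64, 0.768, 0.007, -0.017]
ft_force: [-0.1, 2.1, -4.8]
opening: 0.369
gripper_force: 40.0
```

>>> servo_tool:
  targets:
    - [-0.1, 0, 0, 0, 0.2]
    - [-0.2, 0, -0.01, 0, 0.2]
    - [-0.3, 0, -0.01, 0, 0.2]
    - [-0.3, 0, -0.01, 0, 0.2]

```text
time: 11.8
ee_pos: [0.5221, 0.1001, 0.0319]
orientation: [0.64, 0.768, 0.007, -0.017]
ft_force: [-0.0, 1.2, -5.0]
opening: 0.369
gripper_force: 40.0
```

>>> servo_tool:
  targets:
    - [-0.5, 0, -0.02, 0, 0.2]
    - [-1.3, 0, -0.05, 0, 0.2]
    - [-2.3, 0, -0.08, 0, 0.2]
    - [-3.3, 0, -0.12, 0, 0.2]
    - [-4.3, 0, -0.15, 0, 0.2]

```text
time: 12.42
ee_pos: [0.5302, 0.057, 0.032]
orientation: [0.64, 0.768, 0.007, -0.017]
ft_force: [1.4, 2.6, -4.6]
opening: 0.371
gripper_force: 39.7
```

>>> servo_tool:
  targets:
    - [-1, 0, -0.04, 0, 0.2]
    - [-2, 0, -0.07, 0, 0.2]
    - [-3, 0, -0.11, 0, 0.2]
    - [-4, 0, -0.14, 0, 0.2]
    - [-5, 0, -0.18, 0, 0.2]

```text
time: 13.05
ee_pos: [0.539, 0.0081, 0.0318]
orientation: [0.64, 0.768, 0.007, -0.017]
ft_force: [1.5, 2.5, -4.9]
opening: 0.374
gripper_force: 39.7
```

```bash
python3 - <<'E'
from h import *
e=np.array([.5188,.1179])-.0124*np.array([np.cos(1.752),np.sin(1.752)]); u=np.array([np.cos(1.752),np.sin(1.752)])
t=e-.19*u; print(t); plan([*t,.0319],1.752)
E
```

```text
[ 0.55527525 -0.0811862 ]
shift [-9.07 -0.   -0.33] yaw -0.0005 | pos [0.539  0.0081 0.0318] head 1.7515 tilt [-0.0169  0.0333] t 13.05 op 0.374 F [ 1.51  2.51 -4.93] gf 39.7
```

>>> servo_tool:
  targets:
    - [-1, 0, -0.04, 0, 0.2]
    - [-2, 0, -0.07, 0, 0.2]
    - [-3, 0, -0.11, 0, 0.2]
    - [-4, 0, -0.14, 0, 0.2]
    - [-5, 0, -0.18, 0, 0.2]

```text
time: 13.68
ee_pos: [0.548, -0.0412, 0.0318]
orientation: [0.64, 0.768, 0.007, -0.017]
ft_force: [1.1, 1.8, -5.2]
opening: 0.366
gripper_force: 39.7
```

>>> servo_tool:
  targets:
    - [-1, 0, -0.04, 0, 0.2]
    - [-2, 0, -0.07, 0, 0.2]
    - [-3, 0, -0.11, 0, 0.2]
    - [-3.7, 0, -0.13, 0, 0.2]
    - [-4, 0, -0.14, 0, 0.2]

```text
time: 14.3
ee_pos: [0.5551, -0.0804, 0.0318]
orientation: [0.64, 0.768, 0.007, -0.017]
ft_force: [0.9, 2.7, -5.8]
opening: 0.369
gripper_force: 39.7
```

>>> servo_tool:
  targets:
    - [0, 0, 0, 0, 0.2]
    - [0, 0, 0, 0, 0.2]

```text
time: 14.55
ee_pos: [0.555, -0.0797, 0.0318]
orientation: [0.64, 0.768, 0.007, -0.017]
ft_force: [1.5, 2.8, -5.2]
opening: 0.37
gripper_force: 39.7
```

```bash
python3 - <<'E'
from h import *
e=np.array([.5188,.1179]); u=np.array([np.cos(1.752),np.sin(1.752)]); e=e-.0124*u
s=ctrl.state(); print("drawn est",-u@(s["ee_pos"][:2]-e)); plan([*(e-.2*u),.0319],1.752)
i=imaging.camera_info("wrist"); np.savez("w5.npz",mtx=i["mtx"],world_from_camera=i["world_from_camera"])
im=imaging.read_camera("wrist")[:,:,::-1]; cv2.imwrite("w5full.png",im)
print(proj(i,[[*(e+.033*u),.022],[*(s["ee_pos"][:2]+.033*u),.025]]))
cv2.imwrite("pics/w5.png", cv2.resize(im[0:300,220:420],None,fx=2,fy=2,interpolation=cv2.INTER_CUBIC))
cv2.imwrite("pics/top5full.png", imaging.read_camera("top")[:,:,::-1])
E
```

```text
drawn est 0.18844370606682276
shift [-1.15 -0.   -0.05] yaw -0.0002 | pos [ 0.555  -0.0797  0.0318] head 1.7518 tilt [-0.017   0.0333] t 14.55 op 0.37 F [ 1.47  2.76 -5.15] gf 39.7
[[ 322.84320589 -346.00948997]
 [ 322.34743635  243.08715027]]
```

View pics/w5.png

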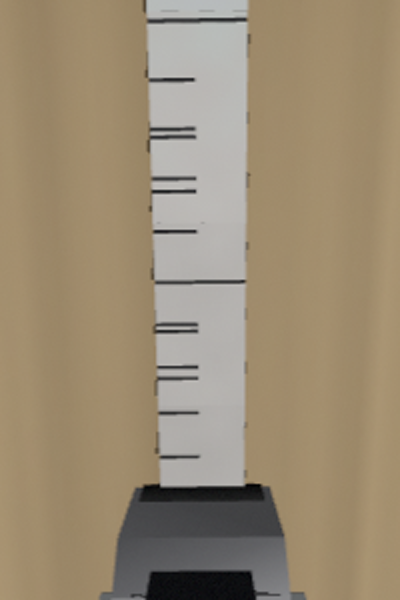

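```bash
python3 - <<'E'
from h import *
i=np.load("w5.npz"); s=ctrl.state(); u=np.array([np.cos(1.752),np.sin(1.752)]); n=s["ee_pos"][:2]+.033*u
rows=[486.5,457,412.5,378,367,330,324,282,232,190.5,178.5,136,128.5,79,19.5]
P=ray(i,[[320,r/2] for r in rows],.025)[:,:2]; print("dist from nose mm",((P-n)@u*1000).round(1))
E
python3 - <<'E'
import cv2,numpy as np
a=cv2.imread("pics/top0.png");b=cv2.imread("pics/top5full.png")
f=lambda m:cv2.resize(m[205:290,255:388],None,fx=5,fy=3.4*5/3.4,interpolation=cv2.INTER_CUBIC)
A=f(a);B=f(b); print(A.shape)
A=cv2.resize(a[225:290,255:290],None,fx=9,fy=9,interpolation=cv2.INTER_CUBIC);B=cv2.resize(b[225:290,255:290],None,fx=9,fy=9,interpolation=cv2.INTER_CUBIC)
cv2.imwrite("pics/cmp.png",np.hstack([A,B]))
E
```

```text
dist from nose mm [-0.1  6.8 16.8 24.4 26.7 34.5 35.8 44.3 54.1 62.  64.2 71.9 73.3 81.9
 92. ]
(425, 665, 3)
```

View pics/cmp.png

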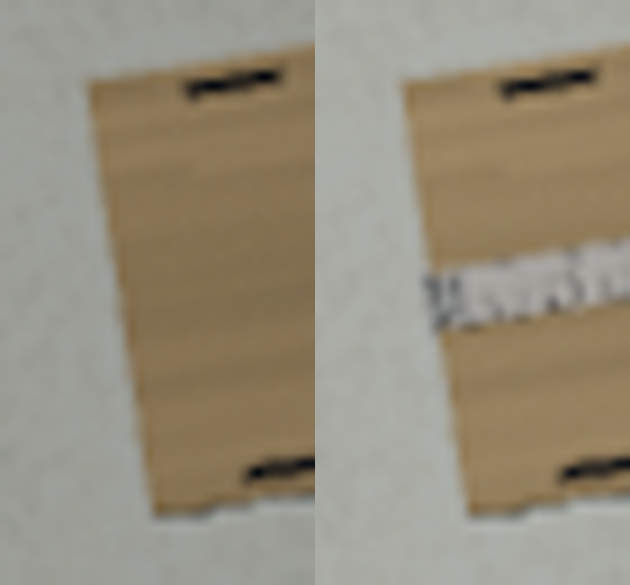

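The board hasn't moved and the hook sits over its end. Odometry (186–189 mm), the camera distance (187.5) and the tick phase (187.1 mod 10) all agree on about 187 mm showing. I'll draw 12.9 mm more.

>>> servo_tool:
  targets:
    - [-0.4, 0, -0.01, 0, 0.2]
    - [-0.9, 0, -0.03, 0, 0.2]
    - [-1.2, 0, -0.04, 0, 0.2]
    - [-1.29, 0, -0.05, 0, 0.2]
    - [-1.29, 0, -0.05, 0, 0.2]

```text
time: 15.28
ee_pos: [0.5574, -0.0927, 0.0319]
orientation: [0.64, 0.768, 0.007, -0.017]
ft_force: [1.0, 3.0, -5.5]
opening: 0.373
gripper_force: 39.9
```

>>> servo_tool:
  targets:
    - [0, 0, 0.02, 0, 0.2]
    - [0, 0, 0.04, 0, 0.2]
    - [0, 0, 0.04, 0, 0.2]

```text
time: 15.65
ee_pos: [0.5574, -0.0926, 0.0317]
orientation: [0.64, 0.768, 0.007, -0.017]
ft_force: [-0.6, 1.4, -0.6]
opening: 0.375
gripper_force: 40.2
```

```bash
python3 - <<'E'
from h import *
u=np.array([np.cos(1.752),np.sin(1.752)]); e=np.array([.5188,.1179])-.0124*u
i=imaging.camera_info("wrist"); s=ctrl.state(); print("odo",-u@(s["ee_pos"][:2]-e)); plan(s["ee_pos"],1.752)
im=imaging.read_camera("wrist")[:,:,::-1]
g=im[100:250,297:312].mean((1,2)); r=[k+100 for k in range(1,149) if g[k]<g[k-1] and g[k]<=g[k+1] and g[k]<g.max()-25]; print(r,[int(g[k-100]) for k in r])
n=s["ee_pos"][:2]+.033*u; print(((ray(i,[[304,k+.5] for k in r],.025)[:,:2]-n)@u*1000).round(1))
E
```

```text
odo 0.20161311977410867
shift [0. 0. 0.] yaw -0.0004 | pos [ 0.5574 -0.0926  0.0317] head 1.7516 tilt [-0.0169  0.033 ] t 15.65 op 0.375 F [-0.58  1.43 -0.64] gf 40.2
[101, 127, 152, 155, 177, 200, 222, 244] [62, 65, 69, 67, 57, 54, 45, 15]
[59.7 49.7 39.7 38.5 29.3 19.4  9.5 -0.7]
```

>>> servo_tool:
  targets:
    - [0, 0, 0, 0, 0.3]
    - [0, 0, 0, 0, 0.3]
  grip_force: 20

```text
time: 15.95
ee_pos: [0.5574, -0.0926, 0.0317]
orientation: [0.64, 0.768, 0.007, -0.017]
ft_force: [-2.9, 1.5, 1.6]
opening: 0.372
gripper_force: 40.5
```

>>> servo_tool:
  targets:
    - [0, 0, 0, 0, 0.38]
    - [0, 0, 0, 0, 0.39]
    - [0, 0, 0, 0, 0.41]
    - [0, 0, 0, 0, 0.44]

```text
time: 16.45
ee_pos: [0.5576, -0.0928, 0.0316]
orientation: [0.64, 0.768, 0.007, -0.017]
ft_force: [-0.1, 0.1, 0.4]
opening: 0.439
gripper_force: 0.0
```

```bash
python3 - <<'E'
from h import *
u=np.array([np.cos(1.752),np.sin(1.752)])
i=imaging.camera_info("wrist"); s=ctrl.state(); plan(s["ee_pos"],1.752)
im=imaging.read_camera("wrist")[:,:,::-1]; cv2.imwrite("w6.png",im)
g=im[100:250,297:312].mean((1,2)); r=[k+100 for k in range(1,149) if g[k]<g[k-1] and g[k]<=g[k+1] and g[k]<g.max()-25]; print(r,[int(g[k-100]) for k in r])
n=s["ee_pos"][:2]+.033*u; print(((ray(i,[[304,k+.5] for k in r],.025)[:,:2]-n)@u*1000).round(1))
E
```

```text
shift [0. 0. 0.] yaw -0.0005 | pos [ 0.5576 -0.0928  0.0316] head 1.7515 tilt [-0.0166  0.0329] t 16.45 op 0.439 F [-0.13  0.05  0.43] gf 0.0
[101, 127, 152, 155, 176, 200, 222, 244] [51, 48, 48, 51, 32, 76, 60, 15]
[59.7 49.7 39.7 38.5 29.8 19.4  9.6 -0.6]
```

The case stands still after release. Next I'll open wider and rise, then shut the fingers above the lock.

>>> servo_tool:
  targets:
    - [0, 0, 0, 0, 0.55]
    - [0, 0, 0, 0, 0.65]
    - [0.05, 0, -1.5, 0, 0.65]
    - [0.15, 0, -4.5, 0, 0.65]
    - [0.25, 0, -7.5, 0, 0.65]

```text
time: 17.12
ee_pos: [0.5583, -0.0926, 0.1082]
orientation: [0.64, 0.768, 0.007, -0.017]
ft_force: [1.1, -0.0, 1.2]
opening: 0.652
gripper_force: 0.0
```

>>> servo_tool:
  targets:
    - [0, 0, -0.5, 0, 0.4]
    - [0, 0, -0.5, 0, 0.2]
    - [0, 0, -0.5, 0, 0]
    - [0, 0, -0.5, 0, 0]
    - [0, 0, -0.5, 0, 0]

```text
time: 17.75
ee_pos: [0.5579, -0.0927, 0.1108]
orientation: [0.64, 0.768, 0.007, -0.018]
ft_force: [-0.2, -0.8, 0.0]
opening: 0.003
gripper_force: 0.0
```

```bash
python3 - <<'E'
from h import *
u=np.array([np.cos(1.752),np.sin(1.752)]); p=np.array([.5575,-.0927])+.022*u
plan([*p,.095],1.752)
i=imaging.camera_info("wrist"); np.savez("w7.npz",mtx=i["mtx"],world_from_camera=i["world_from_camera"])
cv2.imwrite("pics/w7.png", imaging.read_camera("wrist")[:,:,::-1])
P=[[*(np.array([.5575,-.0927])+a*u+b*np.array([u[1],-u[0]])),.088] for a in (.013,.029) for b in (-.009,.009)]; print(proj(i,P).round(0))
E
```

```text
shift [ 2.15 -0.02  1.66] yaw -0.0005 | pos [ 0.5579 -0.0927  0.1108] head 1.7515 tilt [-0.0181  0.0334] t 17.75 op 0.003 F [-0.23 -0.78  0.04] gf 0.0
[[304. 272.]
 [339. 272.]
 [304. 242.]
 [340. 242.]]
```

View pics/w7.png

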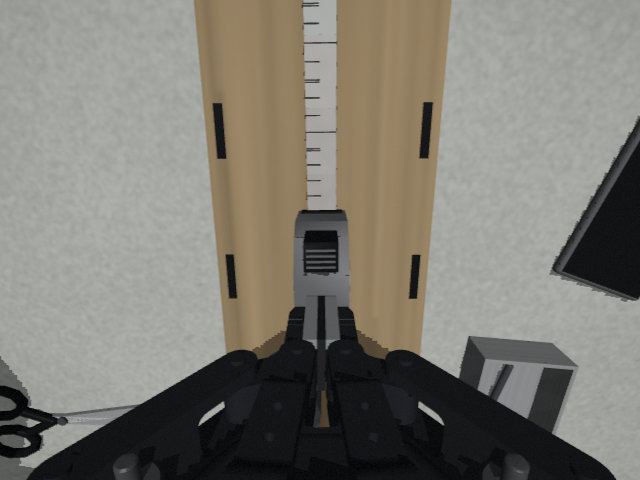

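The lock top matches the prediction (cols 304–338, rows 242–272). The long tick's place leaves 200 or 210 mm in doubt, so I'll check numerically with the whole blade in one frame before locking.

>>> servo_tool:
  targets:
    - [1, 0, -2.5, 0, 0]
    - [3.3, 0, -4.8, 0, 0]
    - [6, 0, -7.1, 0, 0]
    - [8.5, 0, -8.5, 0, 0]
    - [9.2, 0, -8.6, 0, 0]

```text
time: 18.42
ee_pos: [0.5438, -0.0043, 0.2017]
orientation: [0.64, 0.768, 0.008, -0.016]
ft_force: [0.3, -0.7, -0.9]
opening: -0.003
gripper_force: 0.0
```

>>> servo_tool:
  targets:
    - [0, 0, 0, 0, 0]
    - [0, 0, 0, 0, 0]

```text
time: 18.68
ee_pos: [0.5428, -0.0059, 0.1998]
orientation: [0.64, 0.768, 0.007, -0.018]
ft_force: [-0.2, 0.7, -0.2]
opening: 0.003
gripper_force: 0.0
```

```bash
python3 - <<'E'
from h import *
from scipy.signal import find_peaks
u=np.array([np.cos(1.752),np.sin(1.752)]);v=np.array([u[1],-u[0]]); n=np.array([.5575,-.0927])+.033*u
i=imaging.camera_info("wrist"); s=ctrl.state(); print(s["ee_pos"])
im=imaging.read_camera("wrist"); cv2.imwrite("w8.png",im[:,:,::-1])
g=cv2.cvtColor(im,cv2.COLOR_RGB2GRAY).astype(np.float32)
def prof(off,z,d): # grey along u at lateral offset
    q=proj(i,[[*(n+a*u+off*v),z] for a in d]).astype(np.float32)
    return cv2.remap(g,q[:,0].reshape(1,-1),q[:,1].reshape(1,-1),cv2.INTER_CUBIC)[0]
d=np.arange(-.02,.25,.0005)
for off,z in ((-.005,.025),(.006,.025)):
    p=prof(off,z,d); k=find_peaks(-p,prominence=15)[0]; print("off",off,[(round(d[j]*1000,1),int(p[j])) for j in k])
for off in (-.05,-.03,.03,.05):
    p=prof(off,.022,d); e=np.abs(np.gradient(p)); k=find_peaks(e,prominence=4)[0]; print("edge",off,[(round(d[j]*1000,1),round(float(e[j]),1)) for j in k if d[j]>.15])
E
```

```text
[ 0.54284294 -0.00591866  0.19976084]
off -0.005 [(np.float64(-0.5), -1), (np.float64(10.0), 95), (np.float64(19.5), 78), (np.float64(30.0), 80), (np.float64(39.5), 47), (np.float64(50.0), 97), (np.float64(60.0), 97), (np.float64(70.0), 76), (np.float64(80.0), 58), (np.float64(90.5), 83), (np.float64(100.0), 83), (np.float64(110.0), 78), (np.float64(120.0), 68), (np.float64(130.5), 99), (np.float64(140.5), 89), (np.float64(150.5), 75), (np.float64(160.0), 68), (np.float64(170.5), 66), (np.float64(180.5), 78), (np.float64(193.5), 118), (np.float64(199.5), 107), (np.float64(201.5), 72), (np.float64(240.5), -16)]
off 0.006 [(np.float64(-0.5), 0), (np.float64(50.0), 99), (np.float64(100.0), 68), (np.float64(150.5), 58), (np.float64(201.0), 41)]
edge -0.05 [(np.float64(200.0), 16.6), (np.float64(241.0), 86.9)]
edge -0.03 [(np.float64(200.5), 14.4), (np.float64(241.0), 90.0)]
edge 0.03 [(np.float64(200.5), 18.3), (np.float64(240.5), 84.2)]
edge 0.05 [(np.float64(200.5), 16.9), (np.float64(240.5), 92.5)]
```

The nose-to-board-edge distance is 200.3 mm, with long ticks at 50, 100 and 150 mm from the nose, so 200 mm is showing. Now to the lock.

```bash
python3 - <<'E'
from h import *
u=np.array([np.cos(1.752),np.sin(1.752)]); p=np.array([.5575,-.0927])+.022*u
plan([*p,.12],1.752);plan([*p,.094],1.752)
E
```

```text
shift [-6.87 -0.02  7.74] yaw -0.0015 | pos [ 0.5429 -0.006   0.1998] head 1.7505 tilt [-0.0183  0.0329] t 18.73 op 0.0 F [-0.    0.18 -0.09] gf 0.0
shift [-6.970e+00  1.000e-02  1.034e+01] yaw -0.0015 | pos [ 0.5429 -0.006   0.1998] head 1.7505 tilt [-0.0183  0.0329] t 18.73 op 0.0 F [-0.    0.18 -0.09] gf 0.0
```

>>> servo_tool:
  targets:
    - [-2.5, 0, 1.5, 0, 0]
    - [-5, 0, 4, 0, 0]
    - [-6.8, 0, 6.5, 0, 0]
    - [-6.9, 0, 8.5, 0, 0]
    - [-6.95, 0, 9.5, 0, 0]

```text
time: 19.35
ee_pos: [0.553, -0.0712, 0.1016]
orientation: [0.641, 0.767, 0.007, -0.018]
ft_force: [0.5, -0.1, 0.1]
opening: 0.004
gripper_force: 0.0
```

>>> servo_tool:
  targets:
    - [0, 0, 0.4, 0, 0]
    - [0, 0, 0.7, 0, 0]
    - [0, 0, 0.7, 0, 0]

```text
time: 19.73
ee_pos: [0.5543, -0.07, 0.0968]
orientation: [0.64, 0.768, 0.008, -0.017]
ft_force: [0.3, 1.7, 0.1]
opening: 0.001
gripper_force: 0.0
```

```bash
python3 - <<'E'
from h import *
u=np.array([np.cos(1.752),np.sin(1.752)]); p=np.array([.5575,-.0927])+.022*u
plan([*p,.089],1.752)
E
```

```text
shift [-0.11 -0.09  0.77] yaw -0.0001 | pos [ 0.5543 -0.07    0.0968] head 1.7519 tilt [-0.0161  0.0331] t 19.73 op 0.001 F [0.26 1.69 0.07] gf 0.0
```

>>> servo_tool:
  targets:
    - [-0.1, -0.08, 0.3, 0, 0]
    - [-0.1, -0.08, 0.6, 0, 0]
    - [-0.1, -0.08, 0.7, 0, 0]
    - [-0.1, -0.08, 0.7, 0, 0]

```text
time: 20.23
ee_pos: [0.5531, -0.071, 0.0892]
orientation: [0.64, 0.768, 0.007, -0.017]
ft_force: [0.2, 0.2, 0.2]
opening: -0.001
gripper_force: 0.0
```

>>> servo_tool:
  targets:
    - [0, 0, 0.05, 0, 0]
    - [0, 0, 0.1, 0, 0]
    - [0, 0, 0.1, 0, 0]

```text
time: 20.6
ee_pos: [0.5533, -0.071, 0.0884]
orientation: [0.64, 0.768, 0.007, -0.017]
ft_force: [-0.5, -0.5, 0.8]
opening: -0.0
gripper_force: 0.5
```

>>> servo_tool:
  targets:
    - [0, 0, 0.05, 0, 0]
    - [0, 0, 0.1, 0, 0]
    - [0, 0, 0.1, 0, 0]

```text
time: 20.98
ee_pos: [0.5534, -0.071, 0.0875]
orientation: [0.64, 0.768, 0.007, -0.017]
ft_force: [-0.5, 0.6, 3.5]
opening: -0.0
gripper_force: 1.9
```

Contact at z≈0.088, with the button starting to slide (3.5 N). The first 2 mm are free for certain, so I'll go to 1.8 mm and then take fine steps.

>>> servo_tool:
  targets:
    - [0, 0, 0.03, 0, 0]
    - [0, 0, 0.06, 0, 0]
    - [0, 0, 0.09, 0, 0]
    - [0, 0, 0.12, 0, 0]
    - [0, 0, 0.12, 0, 0]

```text
time: 21.6
ee_pos: [0.5533, -0.071, 0.0861]
orientation: [0.64, 0.768, 0.007, -0.017]
ft_force: [0.6, -0.5, 2.9]
opening: -0.002
gripper_force: 1.7
```

>>> servo_tool:
  targets:
    - [0, 0, 0.02, 0, 0]
    - [0, 0, 0.02, 0, 0]
    - [0, 0, 0.02, 0, 0]

```text
time: 21.98
ee_pos: [0.5533, -0.071, 0.0859]
orientation: [0.64, 0.768, 0.007, -0.017]
ft_force: [0.2, -0.3, 4.1]
opening: -0.001
gripper_force: 1.7
```

>>> servo_tool:
  targets:
    - [0, 0, 0.02, 0, 0]
    - [0, 0, 0.02, 0, 0]
    - [0, 0, 0.02, 0, 0]

```text
time: 22.35
ee_pos: [0.5532, -0.071, 0.0857]
orientation: [0.64, 0.768, 0.007, -0.017]
ft_force: [1.2, -1.3, 4.3]
opening: 0.002
gripper_force: 1.8
```

>>> servo_tool:
  targets:
    - [0, 0, 0.02, 0, 0]
    - [0, 0, 0.02, 0, 0]

```text
time: 22.6
ee_pos: [0.5532, -0.0708, 0.0855]
orientation: [0.64, 0.768, 0.007, -0.017]
ft_force: [0.8, -1.3, 3.0]
opening: -0.0
gripper_force: 1.6
```

>>> servo_tool:
  targets:
    - [0, 0, 0.02, 0, 0]
    - [0, 0, 0.02, 0, 0]

```text
time: 22.85
ee_pos: [0.5532, -0.0709, 0.0853]
orientation: [0.64, 0.768, 0.007, -0.017]
ft_force: [0.9, 0.2, 3.4]
opening: 0.0
gripper_force: 1.8
```

>>> servo_tool:
  targets:
    - [0, 0, 0.02, 0, 0]
    - [0, 0, 0.02, 0, 0]

```text
time: 23.1
ee_pos: [0.5532, -0.0708, 0.0851]
orientation: [0.64, 0.768, 0.007, -0.017]
ft_force: [0.1, -0.9, 3.3]
opening: 0.002
gripper_force: 1.8
```

>>> servo_tool:
  targets:
    - [0, 0, 0.02, 0, 0]
    - [0, 0, 0.02, 0, 0]

```text
time: 23.35
ee_pos: [0.5532, -0.0709, 0.0849]
orientation: [0.64, 0.768, 0.007, -0.017]
ft_force: [1.0, 0.2, 3.8]
opening: 0.002
gripper_force: 1.8
```

>>> servo_tool:
  targets:
    - [0, 0, 0.02, 0, 0]
    - [0, 0, 0.02, 0, 0]

```text
time: 23.6
ee_pos: [0.5532, -0.0709, 0.0847]
orientation: [0.64, 0.768, 0.007, -0.017]
ft_force: [0.6, 0.6, 4.5]
opening: 0.003
gripper_force: 1.8
```

>>> servo_tool:
  targets:
    - [0, 0, 0.02, 0, 0]
    - [0, 0, 0.02, 0, 0]

```text
time: 23.85
ee_pos: [0.5532, -0.0709, 0.0845]
orientation: [0.64, 0.768, 0.007, -0.017]
ft_force: [2.4, -0.4, 2.8]
opening: 0.002
gripper_force: 1.8
```

>>> servo_tool:
  targets:
    - [0, 0, 0.02, 0, 0]
    - [0, 0, 0.02, 0, 0]

```text
time: 24.1
ee_pos: [0.5532, -0.0709, 0.0843]
orientation: [0.64, 0.768, 0.007, -0.017]
ft_force: [0.5, -0.3, 3.6]
opening: -0.002
gripper_force: 1.8
```

>>> servo_tool:
  targets:
    - [0, 0, 0.02, 0, 0]
    - [0, 0, 0.02, 0, 0]

```text
time: 24.35
ee_pos: [0.5532, -0.0709, 0.0841]
orientation: [0.64, 0.768, 0.007, -0.017]
ft_force: [1.0, 0.3, 3.2]
opening: -0.004
gripper_force: 1.8
```

>>> servo_tool:
  targets:
    - [0, 0, 0.02, 0, 0]
    - [0, 0, 0.02, 0, 0]

```text
time: 24.6
ee_pos: [0.5532, -0.0709, 0.0839]
orientation: [0.64, 0.768, 0.007, -0.017]
ft_force: [1.5, 0.0, 4.0]
opening: -0.003
gripper_force: 1.8
```

>>> servo_tool:
  targets:
    - [0, 0, 0.02, 0, 0]
    - [0, 0, 0.02, 0, 0]

```text
time: 24.85
ee_pos: [0.5532, -0.0709, 0.0837]
orientation: [0.64, 0.768, 0.007, -0.017]
ft_force: [1.0, 0.2, 3.8]
opening: -0.001
gripper_force: 1.8
```

>>> servo_tool:
  targets:
    - [0, 0, 0.02, 0, 0]
    - [0, 0, 0.02, 0, 0]

```text
time: 25.1
ee_pos: [0.5532, -0.0708, 0.0835]
orientation: [0.64, 0.768, 0.007, -0.017]
ft_force: [1.4, 0.6, 3.4]
opening: 0.001
gripper_force: 1.8
```

>>> servo_tool:
  targets:
    - [0, 0, 0.02, 0, 0]
    - [0, 0, 0.02, 0, 0]

```text
time: 25.35
ee_pos: [0.5531, -0.0709, 0.0833]
orientation: [0.64, 0.768, 0.007, -0.017]
ft_force: [1.1, -0.3, 3.4]
opening: 0.001
gripper_force: 1.8
```

>>> servo_tool:
  targets:
    - [0, 0, 0.02, 0, 0]
    - [0, 0, 0.02, 0, 0]

```text
time: 25.6
ee_pos: [0.5532, -0.0709, 0.0831]
orientation: [0.64, 0.768, 0.007, -0.017]
ft_force: [1.4, 0.2, 3.7]
opening: 0.002
gripper_force: 1.8
```

>>> servo_tool:
  targets:
    - [0, 0, 0.02, 0, 0]
    - [0, 0, 0.02, 0, 0]

```text
time: 25.85
ee_pos: [0.5532, -0.0709, 0.0829]
orientation: [0.64, 0.768, 0.007, -0.017]
ft_force: [1.6, -0.7, 3.8]
opening: 0.002
gripper_force: 1.8
```

>>> servo_tool:
  targets:
    - [0, 0, 0.02, 0, 0]
    - [0, 0, 0.02, 0, 0]

```text
time: 26.1
ee_pos: [0.5531, -0.0709, 0.0827]
orientation: [0.64, 0.768, 0.007, -0.017]
ft_force: [1.5, -0.8, 3.4]
opening: -0.001
gripper_force: 1.8
```

>>> servo_tool:
  targets:
    - [0, 0, 0.02, 0, 0]
    - [0, 0, 0.02, 0, 0]

```text
time: 26.35
ee_pos: [0.5532, -0.0709, 0.0825]
orientation: [0.64, 0.768, 0.007, -0.017]
ft_force: [1.2, -0.9, 4.2]
opening: 0.0
gripper_force: 1.8
```

>>> servo_tool:
  targets:
    - [0, 0, 0.02, 0, 0]
    - [0, 0, 0.02, 0, 0]

```text
time: 26.6
ee_pos: [0.5532, -0.0709, 0.0823]
orientation: [0.64, 0.768, 0.007, -0.017]
ft_force: [1.9, -0.2, 3.4]
opening: -0.001
gripper_force: 1.9
```

>>> servo_tool:
  targets:
    - [0, 0, 0.02, 0, 0]
    - [0, 0, 0.02, 0, 0]

```text
time: 26.85
ee_pos: [0.5532, -0.0708, 0.0821]
orientation: [0.64, 0.768, 0.007, -0.017]
ft_force: [1.9, -0.2, 3.9]
opening: 0.0
gripper_force: 2.0
```

>>> servo_tool:
  targets:
    - [0, 0, 0.02, 0, 0]
    - [0, 0, 0.02, 0, 0]

```text
time: 27.1
ee_pos: [0.5532, -0.0708, 0.0819]
orientation: [0.64, 0.768, 0.007, -0.017]
ft_force: [1.6, -0.9, 3.6]
opening: 0.002
gripper_force: 2.1
```

>>> servo_tool:
  targets:
    - [0, 0, 0.02, 0, 0]
    - [0, 0, 0.02, 0, 0]

```text
time: 27.35
ee_pos: [0.5532, -0.0708, 0.0818]
orientation: [0.64, 0.768, 0.007, -0.017]
ft_force: [1.9, -0.3, 4.5]
opening: -0.001
gripper_force: 2.2
```

>>> servo_tool:
  targets:
    - [0, 0, 0.02, 0, 0]
    - [0, 0, 0.02, 0, 0]
    - [0, 0, 0.02, 0, 0]

```text
time: 27.72
ee_pos: [0.5532, -0.0708, 0.0815]
orientation: [0.64, 0.768, 0.007, -0.017]
ft_force: [1.7, -0.6, 5.1]
opening: -0.001
gripper_force: 2.3
```

>>> servo_tool:
  targets:
    - [0, 0, 0.02, 0, 0]
    - [0, 0, 0.02, 0, 0]
    - [0, 0, 0.02, 0, 0]

```text
time: 28.1
ee_pos: [0.5531, -0.0708, 0.0813]
orientation: [0.64, 0.768, 0.007, -0.017]
ft_force: [1.6, -1.4, 4.5]
opening: 0.001
gripper_force: 2.4
```

>>> servo_tool:
  targets:
    - [0, 0, 0.02, 0, 0]
    - [0, 0, 0.02, 0, 0]
    - [0, 0, 0.02, 0, 0]

```text
time: 28.48
ee_pos: [0.5532, -0.0708, 0.0811]
orientation: [0.64, 0.768, 0.007, -0.017]
ft_force: [1.8, -1.0, 4.6]
opening: -0.003
gripper_force: 2.5
```

>>> servo_tool:
  targets:
    - [0, 0, 0.02, 0, 0]
    - [0, 0, 0.02, 0, 0]
    - [0, 0, 0.02, 0, 0]

```text
time: 28.85
ee_pos: [0.5532, -0.0708, 0.0809]
orientation: [0.64, 0.768, 0.007, -0.017]
ft_force: [2.6, -1.5, 5.2]
opening: 0.001
gripper_force: 2.5
```

>>> servo_tool:
  targets:
    - [0, 0, 0.02, 0, 0]
    - [0, 0, 0.02, 0, 0]
    - [0, 0, 0.02, 0, 0]

```text
time: 29.22
ee_pos: [0.5532, -0.0708, 0.0808]
orientation: [0.64, 0.768, 0.007, -0.017]
ft_force: [2.1, -0.4, 5.3]
opening: 0.004
gripper_force: 2.6
```

>>> servo_tool:
  targets:
    - [0, 0, 0.02, 0, 0]
    - [0, 0, 0.02, 0, 0]
    - [0, 0, 0.02, 0, 0]

```text
time: 29.6
ee_pos: [0.5532, -0.0708, 0.0806]
orientation: [0.64, 0.768, 0.007, -0.017]
ft_force: [1.6, -1.6, 5.6]
opening: -0.001
gripper_force: 2.7
```

```bash
python3 - <<'E'
from h import *
F=[]
for k in range(6):
    imaging.read_camera("wrist"); s=ctrl.state(); F.append([*s["ft_force"],*s["ft_torque"],s["gripper_force"]])
print(np.mean(F,0).round(2)); plan(s["ee_pos"])
E
```

```text
[ 1.89 -1.16  5.14 -0.34 -0.4   0.    2.66]
shift [0. 0. 0.] yaw 0 | pos [ 0.5532 -0.0708  0.0806] head 1.7515 tilt [-0.0167  0.0331] t 29.9 op 0.0 F [ 1.38 -1.31  5.34] gf 2.7
```

>>> servo_tool:
  targets:
    - [-0.006, 0.007, 0.02, 0, 0]
    - [-0.006, 0.007, 0.02, 0, 0]
    - [-0.006, 0.007, 0.02, 0, 0]

```text
time: 30.28
ee_pos: [0.5532, -0.0708, 0.0804]
orientation: [0.64, 0.768, 0.007, -0.017]
ft_force: [1.6, -1.1, 5.6]
opening: -0.0
gripper_force: 2.8
```

>>> servo_tool:
  targets:
    - [0, 0, 0.02, 0, 0]
    - [0, 0, 0.02, 0, 0]
    - [0, 0, 0.02, 0, 0]

```text
time: 30.65
ee_pos: [0.5532, -0.0708, 0.0802]
orientation: [0.64, 0.768, 0.007, -0.017]
ft_force: [1.8, -0.8, 6.2]
opening: -0.002
gripper_force: 2.8
```

>>> servo_tool:
  targets:
    - [0, 0, 0.02, 0, 0]
    - [0, 0, 0.02, 0, 0]
    - [0, 0, 0.02, 0, 0]

```text
time: 31.02
ee_pos: [0.5532, -0.0708, 0.0801]
orientation: [0.64, 0.768, 0.007, -0.017]
ft_force: [0.9, -1.0, 6.0]
opening: -0.003
gripper_force: 2.9
```

>>> servo_tool:
  targets:
    - [0, 0, 0.02, 0, 0]
    - [0, 0, 0.02, 0, 0]
    - [0, 0, 0.02, 0, 0]

```text
time: 31.4
ee_pos: [0.5532, -0.0708, 0.0799]
orientation: [0.64, 0.768, 0.007, -0.017]
ft_force: [1.5, -1.1, 5.6]
opening: 0.0
gripper_force: 3.0
```

```bash
cat > fm.py <<'E'
from h import *
F=[]
for k in range(6):
    im=imaging.read_camera("wrist"); s=ctrl.state(); F.append([*s["ft_force"],*s["ft_torque"],s["gripper_force"]])
print(np.mean(F,0).round(2),s["ee_pos"].round(5),s["time"])
E
python3 fm.py; python3 - <<'E'
from h import *
# has the case moved? nose/ticks/edge along the blade, compared with the first press picture
from scipy.signal import find_peaks
u=np.array([np.cos(1.752),np.sin(1.752)]);v=np.array([u[1],-u[0]]); n=np.array([.5575,-.0927])+.033*u
i=imaging.camera_info("wrist"); im=imaging.read_camera("wrist"); cv2.imwrite("w9.png",im[:,:,::-1]); g=cv2.cvtColor(im,cv2.COLOR_RGB2GRAY).astype(np.float32)
d=np.arange(-.01,.1,.0005); q=proj(i,[[*(n+a*u-.005*v),.025] for a in d]).astype(np.float32)
p=cv2.remap(g,q[:,0].reshape(1,-1),q[:,1].reshape(1,-1),cv2.INTER_CUBIC)[0]; k=find_peaks(-p,prominence=15)[0]; print([float((d[j]*1000).round(1)) for j in k])
E
```

```text
[ 1.48 -1.33  5.76 -0.3  -0.32 -0.    3.02] [ 0.55323 -0.07082  0.07987] 31.7
[-1.0, 10.0, 20.0, 30.0, 38.5, 40.0, 50.0, 60.0, 70.0, 79.0, 80.0, 90.0]
```

>>> servo_tool:
  targets:
    - [0, 0, 0.02, 0, 0]
    - [0, 0, 0.02, 0, 0]
    - [0, 0, 0.02, 0, 0]

```text
time: 32.12
ee_pos: [0.5532, -0.0708, 0.0797]
orientation: [0.64, 0.768, 0.007, -0.017]
ft_force: [2.1, -0.6, 6.3]
opening: 0.001
gripper_force: 3.1
```

>>> servo_tool:
  targets:
    - [0, 0, 0.015, 0, 0]
    - [0, 0, 0.015, 0, 0]
    - [0, 0, 0.015, 0, 0]

```text
time: 32.5
ee_pos: [0.5532, -0.0708, 0.0796]
orientation: [0.64, 0.768, 0.007, -0.017]
ft_force: [0.6, -0.7, 6.6]
opening: -0.002
gripper_force: 3.2
```

```bash
python3 fm.py
```

```text
[ 1.45 -1.18  6.35 -0.29 -0.29  0.01  3.2 ] [ 0.55324 -0.0708   0.07956] 32.8
```

Force is now rising with depth (3.6 N until z=0.0825, then up to 6.4 N), so the block has met the blade, with some compliance in series. I'll press on to about 9 N.

>>> servo_tool:
  targets:
    - [0, 0, 0.02, 0, 0]
    - [0, 0, 0.04, 0, 0]
    - [0, 0, 0.04, 0, 0]

```text
time: 33.17
ee_pos: [0.5532, -0.0708, 0.0792]
orientation: [0.64, 0.768, 0.007, -0.017]
ft_force: [1.7, -1.1, 6.1]
opening: 0.004
gripper_force: 3.3
```

>>> servo_tool:
  targets:
    - [0, 0, 0.02, 0, 0]
    - [0, 0, 0.03, 0, 0]
    - [0, 0, 0.03, 0, 0]

```text
time: 33.55
ee_pos: [0.5533, -0.0708, 0.079]
orientation: [0.64, 0.768, 0.007, -0.017]
ft_force: [1.2, -1.5, 7.0]
opening: -0.001
gripper_force: 3.5
```

```bash
python3 fm.py
```

```text
[ 0.88 -1.58  6.93 -0.31 -0.29 -0.    3.52] [ 0.55325 -0.07084  0.07896] 33.85
```

>>> servo_tool:
  targets:
    - [0, 0, 0.02, 0, 0]
    - [0, 0, 0.04, 0, 0]
    - [0, 0, 0.06, 0, 0]
    - [0, 0, 0.06, 0, 0]

```text
time: 34.35
ee_pos: [0.5532, -0.0708, 0.0784]
orientation: [0.64, 0.768, 0.007, -0.017]
ft_force: [0.3, -1.3, 7.9]
opening: 0.0
gripper_force: 3.7
```

```bash
python3 fm.py; python3 - <<'E'
from h import *
a=cv2.imread("w8.png");b=cv2.imread("w9.png"); c=imaging.read_camera("wrist")[:,:,::-1].copy(); cv2.imwrite("w10.png",c)
# fingertip/finger-joint shift in the camera frame: template from free picture
for n,(y0,y1,x0,x1) in {"knuckle":(345,420,230,410),"tips":(300,345,285,360)}.items():
    for k,m in (("w9",b),("now",c)):
        r=cv2.matchTemplate(m[y0-12:y1+12,x0-12:x1+12],a[y0:y1,x0:x1],cv2.TM_CCOEFF_NORMED); _,v,_,l=cv2.minMaxLoc(r); print(n,k,np.array(l)-12,round(v,3))
E
```

```text
[ 0.99 -1.15  7.75 -0.35 -0.22  0.01  3.73] [ 0.55325 -0.07081  0.07841] 34.65
knuckle w9 [0 0] 0.927
knuckle now [0 0] 0.933
tips w9 [0 0] 0.956
tips now [0 0] 0.951
```

>>> servo_tool:
  targets:
    - [0, 0, 0.02, 0, 0]
    - [0, 0, 0.04, 0, 0]
    - [0, 0, 0.06, 0, 0]
    - [0, 0, 0.06, 0, 0]

```text
time: 35.2
ee_pos: [0.5533, -0.0708, 0.0781]
orientation: [0.64, 0.768, 0.007, -0.017]
ft_force: [0.1, -1.0, 10.6]
opening: -0.001
gripper_force: 5.0
```

```bash
python3 fm.py
```

```text
[ 0.43 -1.12  9.81 -0.3  -0.06 -0.    5.01] [ 0.55329 -0.07081  0.0781 ] 35.5
```

The load rises steeply now (9.8 N). To tell the true lock depth from compliance, I'll unload in steps: the lock stays where it's left.

>>> servo_tool:
  targets:
    - [0, 0, -0.05, 0, 0]
    - [0, 0, -0.05, 0, 0]
    - [0, 0, -0.05, 0, 0]

```text
time: 35.88
ee_pos: [0.5532, -0.0708, 0.0782]
orientation: [0.64, 0.768, 0.007, -0.017]
ft_force: [1.8, -0.9, 6.4]
opening: -0.002
gripper_force: 3.3
```

>>> servo_tool:
  targets:
    - [0, 0, -0.05, 0, 0]
    - [0, 0, -0.05, 0, 0]
    - [0, 0, -0.05, 0, 0]

```text
time: 36.25
ee_pos: [0.5529, -0.0707, 0.0783]
orientation: [0.64, 0.768, 0.007, -0.017]
ft_force: [1.5, -1.2, 3.3]
opening: 0.001
gripper_force: 1.7
```

>>> servo_tool:
  targets:
    - [0, 0, -0.05, 0, 0]
    - [0, 0, -0.05, 0, 0]
    - [0, 0, -0.05, 0, 0]

```text
time: 36.62
ee_pos: [0.5524, -0.0705, 0.0785]
orientation: [0.64, 0.768, 0.007, -0.018]
ft_force: [-0.2, 0.1, -0.6]
opening: 0.003
gripper_force: 0.0
```

>>> servo_tool:
  targets:
    - [0, 0, -0.05, 0, 0]
    - [0, 0, -0.05, 0, 0]
    - [0, 0, -0.05, 0, 0]

```text
time: 37.0
ee_pos: [0.5531, -0.0708, 0.0794]
orientation: [0.64, 0.768, 0.007, -0.017]
ft_force: [1.0, 0.0, -0.2]
opening: 0.001
gripper_force: 0.0
```

Force vanished within 0.3 mm of lift, so whatever was pressed stayed down. I'll return to the pose of picture w7 and measure the button's height numerically.

```bash
python3 - <<'E'
from h import *
plan([.5579,-.0927,.1108],1.7515)
E
```

```text
shift [-2.13  0.04 -3.22] yaw -0.0001 | pos [ 0.5531 -0.0708  0.0794] head 1.7514 tilt [-0.017   0.0332] t 37.0 op 0.001 F [ 0.96  0.03 -0.16] gf 0.0
```

>>> servo_tool:
  targets:
    - [0, 0, -1, 0, 0]
    - [-0.2, 0, -2.4, 0, 0]
    - [-1.5, 0.03, -3.1, 0, 0]
    - [-2.13, 0.04, -3.22, 0, 0]
    - [-2.13, 0.04, -3.22, 0, 0]

```text
time: 37.62
ee_pos: [0.558, -0.0935, 0.1108]
orientation: [0.641, 0.768, 0.007, -0.017]
ft_force: [0.4, 0.1, 0.0]
opening: -0.001
gripper_force: 0.0
```

>>> servo_tool:
  targets:
    - [0, 0, 0, 0, 0]
    - [0, 0, 0, 0, 0]

```text
time: 37.88
ee_pos: [0.5575, -0.0925, 0.1105]
orientation: [0.64, 0.768, 0.007, -0.018]
ft_force: [0.1, 0.5, -0.5]
opening: -0.003
gripper_force: 0.0
```

```bash
python3 - <<'E'
from h import *
from scipy.signal import find_peaks
a=cv2.imread("pics/w7.png"); ia=np.load("w7.npz"); ib=imaging.camera_info("wrist"); b=imaging.read_camera("wrist")[:,:,::-1].copy(); cv2.imwrite("w11.png",b)
T=[np.array(x["world_from_camera"]) for x in (ia,ib)]; print("cam moved mm",((T[1]-T[0])[:3,3]*1000).round(2))
for n,m in (("free",a),("now",b)):
    g=cv2.cvtColor(m,cv2.COLOR_BGR2GRAY).astype(float); c=g[195:305,314:328].mean(1); print(n,"col",c.round(0).astype(int).tolist())
    for r in (255,262,270): print("  row",r,g[r-1:r+2,288:356].mean(0).round(0).astype(int).tolist())
E
```

```text
cam moved mm [-0.35  0.24 -0.36]
free col [112, 131, 158, 158, 159, 159, 160, 159, 160, 160, 160, 160, 161, 161, 156, 27, 18, 24, 37, 58, 59, 60, 61, 61, 62, 63, 75, 80, 80, 82, 83, 84, 85, 87, 85, 49, 11, 11, 11, 11, 10, 11, 10, 11, 11, 11, 10, 20, 24, 27, 27, 27, 27, 28, 45, 93, 89, 40, 23, 30, 70, 91, 73, 21, 21, 36, 87, 90, 45, 19, 24, 54, 92, 82, 20, 19, 19, 46, 58, 73, 96, 111, 110, 110, 109, 108, 107, 106, 106, 105, 104, 103, 103, 102, 101, 100, 99, 99, 98, 96, 79, 48, 53, 53, 53, 53, 53, 53, 53, 53]
  row 255 [128, 128, 128, 129, 128, 116, 105, 105, 106, 106, 107, 106, 108, 109, 97, 63, 30, 34, 54, 61, 60, 62, 65, 65, 64, 65, 65, 64, 64, 65, 65, 64, 65, 64, 64, 63, 64, 63, 64, 63, 63, 63, 63, 63, 64, 63, 63, 48, 24, 20, 76, 110, 117, 117, 118, 118, 118, 117, 118, 117, 118, 124, 129, 128, 129, 131, 131, 131]
  row 262 [127, 128, 129, 129, 129, 115, 103, 104, 104, 104, 106, 105, 107, 107, 107, 73, 25, 27, 64, 77, 77, 77, 77, 77, 77, 77, 77, 77, 77, 77, 77, 77, 73, 71, 69, 70, 73, 73, 73, 74, 74, 73, 74, 73, 73, 74, 74, 54, 24, 20, 79, 113, 120, 121, 120, 121, 120, 120, 121, 120
[... 1129 characters left out ...]
22, 126, 128, 129, 130, 131, 131]
  row 262 [127, 128, 128, 127, 128, 118, 105, 103, 104, 104, 105, 105, 105, 105, 106, 106, 89, 50, 19, 42, 56, 61, 61, 62, 60, 60, 62, 61, 60, 62, 61, 60, 62, 61, 61, 60, 62, 61, 60, 62, 60, 60, 59, 61, 60, 57, 55, 43, 27, 20, 98, 120, 120, 120, 120, 120, 120, 120, 120, 120, 120, 120, 125, 128, 129, 129, 130, 131]
  row 270 [126, 127, 127, 127, 128, 117, 103, 102, 102, 102, 102, 103, 104, 104, 105, 106, 105, 106, 107, 107, 107, 108, 109, 109, 110, 110, 110, 111, 111, 112, 112, 113, 114, 114, 115, 115, 115, 116, 116, 116, 118, 118, 119, 119, 119, 119, 119, 120, 120, 122, 122, 122, 123, 123, 124, 124, 125, 123, 123, 123, 124, 116, 122, 128, 129, 130, 129, 131]
```

```bash
python3 - <<'E'
from h import *
ia=np.load("w7.npz"); ib=imaging.camera_info("wrist"); u=np.array([np.cos(1.752),np.sin(1.752)]); n=np.array([.5575,-.0927])
fr=195+np.array([55.4,61,66.6,72.4])+.5; nw=195+np.array([49.9,55.4,60.6,65.9])+.5
P=ray(ia,[[321,r] for r in fr],.088)
for D in (.005,.0055,.006,.0065,.007,.0075,.008,.0085,.009,.0095): print(D,(proj(ib,P-[0,0,D])[:,1]-nw).round(2))
E
```

```text
0.005 [3.28 3.25 3.52 3.88]
0.0055 [3.   2.95 3.21 3.56]
0.006 [2.71 2.65 2.9  3.23]
0.0065 [2.43 2.36 2.59 2.91]
0.007 [2.15 2.06 2.28 2.59]
0.0075 [1.87 1.77 1.97 2.27]
0.008 [1.59 1.48 1.67 1.96]
0.0085 [1.31 1.19 1.37 1.64]
0.009 [1.04 0.9  1.07 1.33]
0.0095 [0.76 0.61 0.77 1.02]
```

The button really is about 9.5 mm down, nearly flush with the case top, so the last steep rise could have been the finger's rear edge touching the case. I'll press again 4 mm further forward, where only the button can be touched.

```bash
python3 - <<'E'
from h import *
u=np.array([np.cos(1.752),np.sin(1.752)]); p=np.array([.5575,-.0927])+.0263*u
plan([*p,.0815],1.752); plan([*p,.095],1.752)
E
```

```text
shift [2.5  0.01 3.  ] yaw -0.0002 | pos [ 0.5577 -0.0924  0.1105] head 1.7518 tilt [-0.0175  0.0333] t 37.92 op -0.001 F [1.29 0.27 0.12] gf 0.0
shift [ 2.55 -0.    1.65] yaw -0.0002 | pos [ 0.5577 -0.0924  0.1105] head 1.7518 tilt [-0.0175  0.0333] t 37.92 op -0.001 F [1.29 0.27 0.12] gf 0.0
```

>>> servo_tool:
  targets:
    - [1.2, 0, 0.3, 0, 0]
    - [2.4, 0, 0.9, 0, 0]
    - [2.55, 0, 1.65, 0, 0]
    - [2.53, 0, 2.4, 0, 0]
    - [2.5, 0, 2.8, 0, 0]

```text
time: 38.55
ee_pos: [0.5526, -0.0672, 0.083]
orientation: [0.64, 0.768, 0.007, -0.017]
ft_force: [0.1, -0.2, 0.3]
opening: -0.0
gripper_force: 0.0
```

>>> servo_tool:
  targets:
    - [0, 0, 0.1, 0, 0]
    - [0, 0, 0.2, 0, 0]
    - [0, 0, 0.2, 0, 0]
    - [0, 0, 0.2, 0, 0]

```text
time: 39.05
ee_pos: [0.5531, -0.0672, 0.082]
orientation: [0.64, 0.768, 0.007, -0.017]
ft_force: [0.8, 0.2, -0.6]
opening: -0.002
gripper_force: 0.0
```

```bash
python3 - <<'E'
from h import *
u=np.array([np.cos(1.752),np.sin(1.752)]); p=np.array([.5575,-.0927])+.0263*u
plan([*p,.079],1.752)
E
```

```text
shift [ 0.03 -0.02  0.3 ] yaw -0.0006 | pos [ 0.5531 -0.0672  0.082 ] head 1.7514 tilt [-0.0165  0.0331] t 39.05 op -0.002 F [ 0.77  0.24 -0.63] gf 0.0
```

>>> servo_tool:
  targets:
    - [0.03, -0.02, 0.15, 0, 0]
    - [0.03, -0.02, 0.3, 0, 0]
    - [0.03, -0.02, 0.3, 0, 0]

```text
time: 39.42
ee_pos: [0.5525, -0.0667, 0.0786]
orientation: [0.64, 0.768, 0.007, -0.017]
ft_force: [-0.4, 0.1, 0.7]
opening: -0.003
gripper_force: 0.0
```

>>> servo_tool:
  targets:
    - [0, 0, 0.03, 0, 0]
    - [0, 0, 0.03, 0, 0]
    - [0, 0, 0.03, 0, 0]

```text
time: 39.8
ee_pos: [0.5527, -0.0668, 0.0785]
orientation: [0.64, 0.768, 0.007, -0.017]
ft_force: [0.3, -0.6, -1.8]
opening: 0.002
gripper_force: 0.0
```

>>> servo_tool:
  targets:
    - [0, 0, 0.03, 0, 0]
    - [0, 0, 0.03, 0, 0]
    - [0, 0, 0.03, 0, 0]

```text
time: 40.17
ee_pos: [0.5527, -0.0668, 0.0783]
orientation: [0.64, 0.768, 0.007, -0.017]
ft_force: [-0.8, -0.5, 1.4]
opening: 0.003
gripper_force: 0.7
```

>>> servo_tool:
  targets:
    - [0, 0, 0.02, 0, 0]
    - [0, 0, 0.02, 0, 0]
    - [0, 0, 0.02, 0, 0]

```text
time: 40.55
ee_pos: [0.5527, -0.0668, 0.0782]
orientation: [0.64, 0.768, 0.007, -0.017]
ft_force: [-1.2, -0.2, 4.1]
opening: -0.002
gripper_force: 2.2
```

>>> servo_tool:
  targets:
    - [0, 0, 0.02, 0, 0]
    - [0, 0, 0.02, 0, 0]
    - [0, 0, 0.02, 0, 0]

```text
time: 40.92
ee_pos: [0.5528, -0.0667, 0.0782]
orientation: [0.64, 0.768, 0.007, -0.017]
ft_force: [-1.4, 0.0, 5.8]
opening: -0.002
gripper_force: 3.1
```

>>> servo_tool:
  targets:
    - [0, 0, 0.02, 0, 0]
    - [0, 0, 0.02, 0, 0]
    - [0, 0, 0.02, 0, 0]

```text
time: 41.3
ee_pos: [0.5528, -0.0668, 0.0782]
orientation: [0.64, 0.768, 0.008, -0.017]
ft_force: [-1.8, 0.6, 7.0]
opening: 0.002
gripper_force: 3.8
```

```bash
python3 fm.py
```

```text
[-1.64  0.33  7.36  0.02  0.41 -0.    3.76] [ 0.55286 -0.06673  0.07818] 41.6
```

>>> servo_tool:
  targets:
    - [0, 0, 0.02, 0, 0]
    - [0, 0, 0.02, 0, 0]
    - [0, 0, 0.02, 0, 0]

```text
time: 41.98
ee_pos: [0.5529, -0.0667, 0.0782]
orientation: [0.64, 0.768, 0.008, -0.017]
ft_force: [-2.6, 0.9, 8.5]
opening: -0.003
gripper_force: 4.4
```

>>> servo_tool:
  targets:
    - [0, 0, 0.02, 0, 0]
    - [0, 0, 0.02, 0, 0]
    - [0, 0, 0.02, 0, 0]

```text
time: 42.35
ee_pos: [0.5529, -0.0667, 0.0781]
orientation: [0.64, 0.768, 0.008, -0.017]
ft_force: [-2.5, -0.3, 9.8]
opening: -0.002
gripper_force: 5.1
```

```bash
python3 fm.py
```

```text
[-2.890e+00  2.200e-01  1.032e+01  8.000e-02  5.900e-01 -1.000e-02
  5.080e+00] [ 0.55292 -0.06672  0.0781 ] 42.65
```

10.3 N and no longer sinking. But the shut fingers may be bearing on the flat top beside the now-flush button. To be sure, I'll lift, open slightly and press the button with one finger only.

>>> servo_tool:
  targets:
    - [0, 0, -0.3, 0, 0]
    - [0, 0, -0.8, 0, 0.2]
    - [0, -0.7, -0.9, 0, 0.2]
    - [0, -1.4, -0.9, 0, 0.2]
    - [0, -1.4, -0.9, 0, 0.2]

```text
time: 43.28
ee_pos: [0.538, -0.0696, 0.0861]
orientation: [0.64, 0.768, 0.007, -0.017]
ft_force: [-0.9, -0.2, -0.4]
opening: 0.203
gripper_force: 0.0
```

>>> servo_tool:
  targets:
    - [0, 0, 0.3, 0, 0.2]
    - [0, 0, 0.55, 0, 0.2]
    - [0, 0, 0.65, 0, 0.2]
    - [0, 0, 0.65, 0, 0.2]

```text
time: 43.78
ee_pos: [0.5388, -0.0693, 0.0796]
orientation: [0.64, 0.768, 0.007, -0.017]
ft_force: [-0.4, 0.8, 1.3]
opening: 0.2
gripper_force: 0.0
```

```bash
python3 - <<'E'
from h import *
u=np.array([np.cos(1.752),np.sin(1.752)]);v=np.array([u[1],-u[0]]); p=np.array([.5575,-.0927])+.0263*u-.014*v
plan([*p,.078],1.752)
E
```

```text
shift [-0.02  0.02  0.16] yaw -0.0004 | pos [ 0.5388 -0.0693  0.0796] head 1.7516 tilt [-0.0172  0.0332] t 43.77 op 0.2 F [-0.35  0.77  1.26] gf 0.0
```

>>> servo_tool:
  targets:
    - [0, 0, 0.08, 0, 0.2]
    - [0, 0, 0.14, 0, 0.2]
    - [0, 0, 0.14, 0, 0.2]

```text
time: 44.15
ee_pos: [0.539, -0.0693, 0.0786]
orientation: [0.64, 0.768, 0.007, -0.017]
ft_force: [-0.6, -0.2, 1.5]
opening: 0.198
gripper_force: 0.6
```

>>> servo_tool:
  targets:
    - [0, 0, 0.04, 0, 0.2]
    - [0, 0, 0.04, 0, 0.2]
    - [0, 0, 0.04, 0, 0.2]

```text
time: 44.52
ee_pos: [0.5391, -0.0693, 0.0785]
orientation: [0.64, 0.768, 0.008, -0.017]
ft_force: [-0.1, -0.7, 5.0]
opening: 0.2
gripper_force: 2.8
```

>>> servo_tool:
  targets:
    - [0, 0, 0.03, 0, 0.2]
    - [0, 0, 0.03, 0, 0.2]
    - [0, 0, 0.03, 0, 0.2]

```text
time: 44.9
ee_pos: [0.5391, -0.0693, 0.0784]
orientation: [0.64, 0.768, 0.008, -0.017]
ft_force: [-2.2, 0.8, 8.0]
opening: 0.201
gripper_force: 3.7
```

>>> servo_tool:
  targets:
    - [0, 0, -0.2, 0, 0.2]
    - [0, -0.2, -0.25, 0, 0.2]
    - [0, -0.2, -0.25, 0, 0.2]
    - [0, -0.2, -0.1, 0, 0.2]
    - [0, -0.2, -0.1, 0, 0.2]

```text
time: 45.52
ee_pos: [0.5369, -0.0696, 0.0786]
orientation: [0.64, 0.768, 0.007, -0.017]
ft_force: [-1.2, -0.1, 0.5]
opening: 0.198
gripper_force: 0.2
```

>>> servo_tool:
  targets:
    - [0, 0, 0.05, 0, 0.2]
    - [0, 0, 0.05, 0, 0.2]
    - [0, 0, 0.05, 0, 0.2]

```text
time: 45.9
ee_pos: [0.537, -0.0697, 0.0785]
orientation: [0.64, 0.768, 0.007, -0.017]
ft_force: [-0.9, -0.7, 5.2]
opening: 0.198
gripper_force: 2.3
```

>>> servo_tool:
  targets:
    - [0, 0, 0.04, 0, 0.2]
    - [0, 0, 0.04, 0, 0.2]
    - [0, 0, 0.04, 0, 0.2]

```text
time: 46.28
ee_pos: [0.5371, -0.0696, 0.0784]
orientation: [0.64, 0.768, 0.007, -0.017]
ft_force: [-1.8, 0.1, 8.3]
opening: 0.195
gripper_force: 3.8
```

```bash
python3 fm.py
```

```text
[-2.35  0.06  7.78  0.    0.42 -0.01  3.76] [ 0.53701 -0.06964  0.07839] 46.575
```

>>> servo_tool:
  targets:
    - [0, 0, 0.02, 0, 0.2]
    - [0, 0, 0.02, 0, 0.2]
    - [0, 0, 0.02, 0, 0.2]

```text
time: 46.95
ee_pos: [0.5371, -0.0696, 0.0784]
orientation: [0.64, 0.768, 0.008, -0.017]
ft_force: [-2.8, 0.3, 9.5]
opening: 0.199
gripper_force: 4.4
```

```bash
python3 fm.py
```

```text
[-2.52 -0.15  8.88  0.02  0.51 -0.01  4.44] [ 0.53709 -0.06964  0.07837] 47.25
```

>>> servo_tool:
  targets:
    - [0, 0, 0.02, 0, 0.2]
    - [0, 0, 0.02, 0, 0.2]
    - [0, 0, 0.02, 0, 0.2]

```text
time: 47.62
ee_pos: [0.5371, -0.0696, 0.0783]
orientation: [0.64, 0.768, 0.008, -0.017]
ft_force: [-3.0, -0.0, 10.1]
opening: 0.2
gripper_force: 5.1
```

>>> servo_tool:
  targets:
    - [0, 0, -0.1, 0, 0.2]
    - [0, 0, -0.5, 0, 0.2]
    - [0, 0, -2, 0, 0.2]
    - [0, 0, -4, 0, 0.2]
    - [0, 0, -6, 0, 0.2]

```text
time: 48.25
ee_pos: [0.5381, -0.0717, 0.1388]
orientation: [0.64, 0.768, 0.007, -0.017]
ft_force: [0.3, -0.4, -0.3]
opening: 0.202
gripper_force: 0.0
```

>>> servo_tool:
  targets:
    - [1.5, 0.4, -1.5, 0, 0.2]
    - [4, 0.8, -3.5, 0, 0.2]
    - [6, 1.2, -5.5, 0, 0.1]
    - [7, 1.6, -6.4, 0, 0]
    - [7, 1.6, -6.4, 0, 0]

```text
time: 48.88
ee_pos: [0.5427, -0.0012, 0.2043]
orientation: [0.64, 0.768, 0.008, -0.017]
ft_force: [-0.7, 0.1, 0.3]
opening: 0.001
gripper_force: 0.0
```

>>> servo_tool:
  targets:
    - [0, 0, 0, 0, 0]
    - [0, 0, 0, 0, 0]

```text
time: 49.12
ee_pos: [0.5415, -0.0026, 0.2028]
orientation: [0.641, 0.768, 0.007, -0.018]
ft_force: [-0.7, 0.3, -0.7]
opening: 0.003
gripper_force: 0.0
```

```bash
python3 - <<'E'
from h import *
from scipy.signal import find_peaks
u=np.array([np.cos(1.752),np.sin(1.752)]);v=np.array([u[1],-u[0]]); n=np.array([.5575,-.0927])+.033*u
i=imaging.camera_info("wrist"); s=ctrl.state(); print(s["ee_pos"],s["time"])
im=imaging.read_camera("wrist"); g=cv2.cvtColor(im,cv2.COLOR_RGB2GRAY).astype(np.float32)
def prof(off,z,d):
    q=proj(i,[[*(n+a*u+off*v),z] for a in d]).astype(np.float32)
    return cv2.remap(g,q[:,0].reshape(1,-1),q[:,1].reshape(1,-1),cv2.INTER_CUBIC)[0]
d=np.arange(-.02,.22,.0005)
for off in (-.005,.006):
    p=prof(off,.025,d); k=find_peaks(-p,prominence=15)[0]; print(off,[float(round(d[j]*1000,1)) for j in k])
for off in (-.05,.05):
    p=prof(off,.022,d); e=np.abs(np.gradient(p)); k=find_peaks(e,prominence=4)[0]; print("edge",off,[float(round(d[j]*1000,1)) for j in k if d[j]>.15])
E
```

```text
[ 0.54153982 -0.00255146  0.20281305] 49.125
-0.005 [-0.5, 10.0, 20.0, 30.5, 40.0, 50.5, 60.0, 70.0, 80.0, 90.0, 100.0, 110.5, 120.0, 130.0, 140.0, 150.5, 159.5, 170.5, 180.5, 188.5, 193.0, 201.0]
0.006 [-0.5, 50.5, 100.0, 150.5, 201.0]
edge -0.05 [200.5]
edge 0.05 [200.5]
```

The blade still shows 200 mm, hooked at the board's edge, and the board hasn't moved. The button held 10 N under a single finger without sinking, so the lock is home. Handing in.

```bash
python3 -c "
from bench import ctrl
print(ctrl.job_done())"
```

```text
the job is handed in; nothing more can be done
None
```

The job is handed in at about 49 s of the 72 s: the tape is hooked over the board's plain end with 200 mm of blade showing (±0.5 mm by camera). The case stands on the board, which has not moved, and the thumb lock is pressed home, holding about 10 N without sinking; I did not pull on the blade to test the clamp.

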